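Close the wash tank's filler with its cam-arm coupling

TASK

Close the wash tank: set the loose two-armed coupling upright on the tank's grooved adaptor and, with both cam arms still raised, push it straight down until you feel its seal give. Then swing the two cam arms down, one after the other, each until it stops, so that the coupling is drawn tight, and let go. How far the adaptor stands out of the tank differs from tank to tank, so go by feel, never push with more than about 20 N, and leave the tin and the solder spool where they are.

Things in the scene. Friction and masses are not known exactly. Their poses are not given: they have to be found in the camera images.
- tank: Fixed low grey box, 128 x 120 x 55 mm, steel top plate, drain stub 25 mm out of its -x side; origin under its centre, z up. In its middle stands a round steel adaptor, 40 mm across, with a groove 16 mm wide and, above that, a 12 mm high lip ending in a 12 mm high lead-in cone (40 to 30 mm). Lip underside 24 mm below the adaptor's top. It does not give. Tank yaw does not matter.
- adaptor_foot (a point): Point on the adaptor's axis at the level of the tank's top plate, 55 mm above the tank's origin, z up. The adaptor's top stands 76 to 116 mm above this point: the amount differs from tank to tank, is not measured and must be felt. A flange 68 mm across and 7 mm thick lies round its foot.
- coupling_head (a point): Centre of the coupling's square head (24 x 24 mm, 58 to 96 mm above the mouth; this point 77 mm above it). Head sides are square to the coupling's x and y. The cam arms stand on its +y and -y sides: grip the head from above across its x sides. With the seal just touching the adaptor's top this point is 31 mm above that top, about 2 mm less when drawn tight.
- coupling: Loose plain metal cap, 56 mm across, 96 mm high, 0.32 kg, standing on its open mouth in a red tray (floor 2 mm, rim 62 mm high); origin at the mouth's centre, z up its axis. Bore 41.6 mm. Two spring pads in it drag on the adaptor's lip: pushing on takes up to 15 N as the lip spreads them, then 3 to 10 N, then the seal's force on top. The drag keeps it down when let go. Any turn will do.
- seal (a joint): How far the seal ring inside the coupling is pressed in, m: 0 free (its face 46 mm above the mouth), 0.004 at its stop; 6 N per mm. The reading is as coarse as the poses. The cam arms catch under the lip and draw the coupling down to about 2 mm only if it was pushed to within about 4 mm of touching the seal; higher up they jam on the lip.
- cam_a (a joint): Cam arm on the coupling's +y side, rad: 0 raised (outward and 50 degrees up), grows as it swings outward and down, 1.5 at its stop (outward and 36 degrees down). Stiff hinge, 0.2 N m: stays where left and takes about 4 to 8 N at its end to move. Pivot 25.5 mm beside the axis, 21.5 mm above the mouth.
- cam_b (a joint): Cam arm on the coupling's -y side: the same, mirrored.
- cam_a_end (a point): Point on the upper face of cam arm a, 58 mm from its pivot along the arm and 3 mm off its middle plane. The arm is a steel bar 14 mm wide and 6 mm thick, ending 67 mm from the pivot; the thin wire pull ring beyond it cannot be gripped or pushed. Push the bar down here from above with closed fingers.
- cam_b_end (a point): The same point on cam arm b.
- tin: Bystander in one of the trays: round steel tin, 69 mm across and 40 mm high, origin at the centre of its underside.
- spool: Bystander in one of the trays: spool of solder wire, 64 mm across and 40 mm high, origin at the centre of its underside.

How it is judged:
On the way, in this order (a step that is already met when the one before it is completed fails the run):
1. the coupling is pushed down on the adaptor until its seal is pressed in by at least 1 mm, with both arms raised and not touched (value of joint seal above 0.001 m and horizontal distance between coupling_head and adaptor_foot below 0.006 m and value of joint each of cam_a, cam_b below 0.6 rad and contact force between the fingers and cam_a_c1 below 0.5 N and contact force between the fingers and cam_b_c1 below 0.5 N), for 0.1 s.
2. one cam arm is down while the other is still raised (((value of joint cam_a above 1.35 rad and value of joint cam_b below 0.6 rad) or (value of joint cam_b above 1.35 rad and value of joint cam_a below 0.6 rad))), for 0.1 s.
At the end, for the whole second after the job is handed in: Both cam arms within 0.1 rad of their stops, the seal pressed in by more than 1.2 mm, the coupling at rest on the adaptor within 5 mm of its axis, upright within 0.06 rad, its mouth 24 to 71 mm above the tank's top (value of joint each of cam_a, cam_b above 1.4 rad and value of joint seal above 0.0012 m and horizontal distance between coupling_head and adaptor_foot below 0.005 m and angle between coupling's own z axis and vertical below 0.06 rad and z of coupling in the frame of adaptor_foot between 0.024 and 0.071 m and linear speed of coupling below 0.01 m/s); the robot touches nothing.
It fails at once if the coupling, held or pushed by its body, bears on the adaptor with a summed contact force of more than 48 N (a push of about 25 N; the spring pads' squeeze counts too) (contact force between coupling and tank above 48 N and contact force between the fingers and cam_a_c1 below 0.5 N and contact force between the fingers and cam_b_c1 below 0.5 N and contact force between the fingers and coupling above 5 N).
It fails at once if a cam arm is pushed with more than 32 N (contact force between the fingers and cam_a_c1 above 32 N or contact force between the fingers and cam_b_c1 above 32 N).
It fails at once if the coupling is tipped over (angle between coupling's own z axis and vertical above 0.6 rad).
It fails at once if the tin or the solder spool is moved (distance of any of tin, spool from where it was at the start of the episode above 0.02 m).
It also fails if it takes over 54 s, if anything falls off the work surface, if the arm or the gripper's body presses on something with over 40 N, if the wrist force passes 120 N, or if a joint passes its speed limit or range.

ROBOT

A 6-joint arm with a two-finger parallel gripper is mounted at the origin on a cart in front of the work surface, level with it; the furniture and walls round the work are solid. World frame = base frame: x ahead of the robot, y to its left, z up, the work surface at z = 0. Lengths are in m, angles in rad, forces in N, time in s.
With the tool pointing down it reaches from about 0.35 to 0.975 m from the base axis. Payload 4.9 kg.
Tool frame: the origin (TCP) lies at the very end of the fingers, on their centre line; the grasp point (between the pads) lies 19 mm behind it (ctrl.grasp_offset is the distance from the TCP to the grasp point, in m); y points along the fingers, z is the direction in which the jaws open and shut, and the axes are right-handed (so a half turn about y gives the same grasp; the last joint's range is limited). The gripper opens to 85 mm and grips with 20 to 120 N. Pads are 22 mm wide; open, the fingers measure 114 mm over their backs; the gripper's body (76 mm by 85 mm) begins 54 mm behind the grasp point. The pads swing forward as they close: fully open they stand 13 mm farther back than shut.
Start: joints at [1.095, 0.053, 1.613, -0, 1.476, -0.119], TCP at [0.218, 0.586, 0.231] pointing down, gripper open.
Joint ranges: [-3.01, 3.01], [-1.01, 2.22], [0.06, 2.58], [-1.02, 4.17], [0.09, 2.62], [-3.14, 3.14]. Speed limits (rad/s): [2.57, 2.57, 3.14, 3.14, 3.14, 3.14].

INTERFACE

Orientations are given as a rotation vector (axis times angle).
In Python, from station import ctrl, eyes, finish_job, find_in, regions_of, pinpoint gives the robot as it stands.
- The arm moves only by the tool play_rows, never from a script. Its argument "moves" is a list of rows, each an object of numbers: "x", "y", "z": the shift along the world's x, y, z in cm; "turn": the turn about the world's z in degrees; "jaw": the finger opening in cm, from 0 to 8.54. A call has 1 to 8 rows; each row shifts and turns the commanded pose from where the row before left it; what a row does not reach is not made up. A row lasts 1/12 s, in which the tool goes at most 41.7 mm and 7.16 degrees, less where a joint would pass 70% of its speed; a pose out of reach is approached as far as the arm can. A call is refused whole if a number of a shift passes 4.17 or a number of a turn 7.16, either way. A call with a gripper value outside its range is refused whole. The fingers move at their own pace and stop on an object; "squeeze" is the grip in N (left out, the last holds). Time passes only in rows, so rows that do not move let the fingers close. It gives the time, the measured TCP pose, the force and the opening at its end, in the units of the state.
- ctrl.get_obs(): the state, without advancing time (a new reading comes with each control period).
- eyes.get_image(name): name is "scene" or "top"; returns a dict with "img" (400x640x3 uint8, red, green, blue), "camera_matrix" (3x3 intrinsics, pixels), "D" ([k1, k2, p1, p2, k3] as OpenCV has them; the pictures are not rectified), "cam_to_world" (4x4, takes a point from camera to world coordinates). Camera axes: x right, y up, looking along -z (the intrinsics and any distortion apply to the point x, -y, -z); pixel columns grow to the right and rows downward; lengths in m; the calibration is good to about 2 mm. A picture is of the moment at which its call begins. There is no depth.
- finish_job(): hands the job in, once; it reports no verdict.
Trained networks look in the newest picture that a camera, given by its name, has taken for a name from the list of things; names that differ only in an ending like _2 or _b are one class to them, and where a whole thing is asked for, a point or a joint stands for the part that bears it (a point fixed in the world has none). Each returns a list of dicts, best first, with "score" (0 to 1); they miss things now and then, are a little off and sometimes report something else, mostly with a low value. They report only what shows in the picture. A call takes as long as a camera call.
- find_in(camera, query): "point" ([column, row] in pixels, amid what is visible of it).
- regions_of(camera, query): "pixels" (400x640 bool, what is visible of it) and "point" ([column, row] in pixels, amid what is visible of it).
- pinpoint(camera, query): "point" ([column, row] in pixels: a listed point, or the origin of a listed thing).
The state is a dict: "t": time; "q": joint angles; "dq": joint speeds; "effort": joint torques, N m; "tool_pos": TCP position; "tool_rot": TCP orientation; "contact_force": force on the tool from outside, world axes, zero at the start; "wrist_torque": the same for the moment, N m; "opening": finger opening in m.
Only numpy, scipy, OpenCV 4.12 (cv2) and the standard library are available. Lean on these libraries where they do the work, as an engineer would, in place of code of your own. Each camera call takes 0.05 s, during which the arm holds its last target.

## Working session

There is one attempt and no reset: what is moved stays moved. The work goes in short steps, Python scripts to look and compute and a tool call to move; the robot and the scene stay as the last step left them, time stands still between calls to the robot, and variables do not carry over. Pictures are saved under pics/ and viewed, and the job is handed in when it is done.

Besides the shell and the picture viewer there is one more tool, called after "Request:" by a JSON object that holds its "op" and its "data". play_rows: Moves the arm, as the interface text tells. Its arguments: {"type":"object","properties":{"moves":{"type":"array"},"squeeze":{"type":"number"}},"required":["moves"]}

```bash
mkdir -p pics; ls
cat > h.py <<'E'
import numpy as np, cv2
from station import ctrl, eyes, finish_job, find_in, regions_of, pinpoint
def shot(name,fn):
    d=eyes.get_image(name); cv2.imwrite('pics/'+fn,cv2.cvtColor(d['img'],cv2.COLOR_RGB2BGR)); return d
def ray(d,p):
    u=cv2.undistortPoints(np.array([[p]],float),np.array(d['camera_matrix']),np.array(d['D'],float))[0,0]
    T=np.array(d['cam_to_world']); v=T[:3,:3]@np.array([u[0],-u[1],-1.]); return T[:3,3],v/np.linalg.norm(v)
def atz(d,p,z):
    o,v=ray(d,p); return o+v*(z-o[2])/v[2]
def proj(d,P):
    T=np.linalg.inv(np.array(d['cam_to_world'])); c=T[:3,:3]@np.array(P,float)+T[:3,3]
    c=np.array([c[0],-c[1],-c[2]])
    return cv2.projectPoints(c.reshape(1,3),np.zeros(3),np.zeros(3),np.array(d['camera_matrix']),np.array(d['D'],float))[0].ravel()
def tri(d1,p1,d2,p2):
    o1,v1=ray(d1,p1);o2,v2=ray(d2,p2)
    A=np.stack([v1,-v2],1); s=np.linalg.lstsq(A,o2-o1,rcond=None)[0]
    a=o1+s[0]*v1;b=o2+s[1]*v2
    return (a+b)/2,np.linalg.norm(a-b)
E
python3 - <<'E'
from h import *
np.set_printoptions(precision=4,suppress=True)
o=ctrl.get_obs(); print(o); print(ctrl.grasp_offset)
D={c:shot(c,c+'0.png') for c in('scene','top')}
for c in D: print(c,np.array(D[c]['cam_to_world']))
R={}
for q in ['tank','adaptor_foot','coupling_head','coupling','cam_a_end','cam_b_end','tin','spool']:
    for c in D:
        r=pinpoint(c,q); R[q,c]=r
        print(q,c,[(np.round(x['point'],1),round(x['score'],2)) for x in r[:3]])
    try: print('  tri',tri(D['scene'],R[q,'scene'][0]['point'],D['top'],R[q,'top'][0]['point']))
    except Exception as e: print(e)
E
```

```text
pics
{'t': 0.0, 'q': array([ 1.095 ,  0.0533,  1.6143,  0.    ,  1.476 , -0.119 ]), 'dq': array([-0.0002,  0.0022,  0.0002, -0.0011,  0.0001,  0.0003]), 'effort': array([ -0.0005, -39.3681, -37.018 ,  -0.0002,   0.0072,  -0.    ]), 'tool_pos': array([0.218 , 0.5851, 0.2301]), 'tool_rot': array([-1.5546,  0.2805, -0.2795]), 'contact_force': array([ 0.3598, -0.331 ,  0.3026]), 'wrist_torque': array([-0.0151, -0.0093, -0.0124]), 'opening': 0.08558922848807583}
0.0187
scene [[-0.9531 -0.2017  0.2255  0.7374]
 [ 0.3018 -0.5806  0.7562  0.9323]
 [-0.0216  0.7888  0.6142  0.833 ]
 [ 0.      0.      0.      1.    ]]
top [[-0.0108  0.9876 -0.1566  0.3338]
 [-0.9999 -0.0121 -0.0073  0.0074]
 [-0.0091  0.1565  0.9876  1.0274]
 [ 0.      0.      0.      1.    ]]
tank scene []
tank top [(array([184.8, 179.8]), 0.78)]
list index out of range
adaptor_foot scene [(array([330.1, 305.5]), 0.77), (array([329.1, 316.4]), 0.72)]
adaptor_foot top [(array([178.4, 177.9]), 0.96)]
  tri (array([0.5455, 0.3805, 0.0509]), np.float64(0.007116498414527923))
coupling_head scene [(array([297.8, 180.9]), 0.81)]
cou
[... 343 characters left out ...]
16954838))
cam_a_end scene [(array([330.4, 314.7]), 0.48), (array([301.9, 197.4]), 0.38)]
cam_a_end top [(array([339.6, 187.3]), 0.52)]
  tri (array([ 0.5165, -0.0263, -0.4819]), np.float64(0.21373141048422878))
cam_b_end scene [(array([294.1, 177.6]), 0.37)]
cam_b_end top [(array([393., 195.]), 0.61)]
  tri (array([ 0.4894, -0.194 ,  0.0589]), np.float64(0.005193943893804917))
tin scene [(array([300., 168.]), 0.74)]
tin top [(array([437.6, 210.3]), 0.77)]
  tri (array([ 0.4436, -0.3197,  0.0175]), np.float64(0.012825896227012933))
spool scene [(array([325.6, 253. ]), 0.62)]
spool top [(array([266.5, 207.6]), 0.83)]
  tri (array([ 0.4747,  0.1468, -0.0121]), np.float64(0.017281098473531223))
```

View pics/scene0.png

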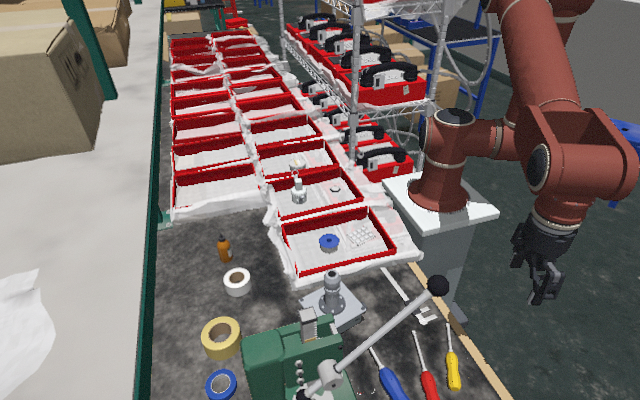

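View pics/top0.png

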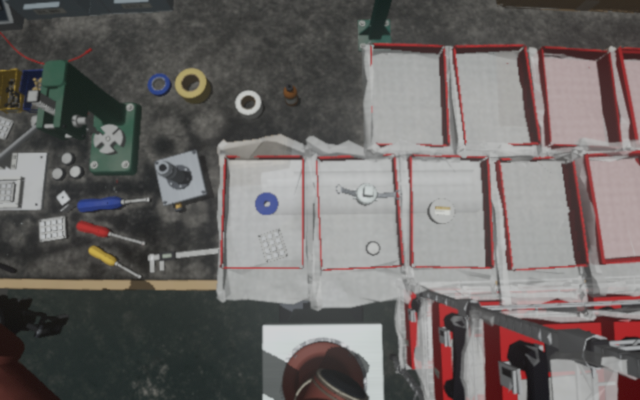

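Run:
```python
import cv2
a=cv2.imread('pics/scene0.png')[140:230,240:360]; cv2.imwrite('pics/s0c.png',cv2.resize(a,None,fx=6,fy=6,interpolation=cv2.INTER_CUBIC))
a=cv2.imread('pics/top0.png')[130:250,310:460]; cv2.imwrite('pics/t0c.png',cv2.resize(a,None,fx=5,fy=5,interpolation=cv2.INTER_CUBIC))
a=cv2.imread('pics/top0.png')[110:250,110:310]; cv2.imwrite('pics/t0d.png',cv2.resize(a,None,fx=4,fy=4,interpolation=cv2.INTER_CUBIC))
```

```text
(no output)
```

View pics/s0c.png

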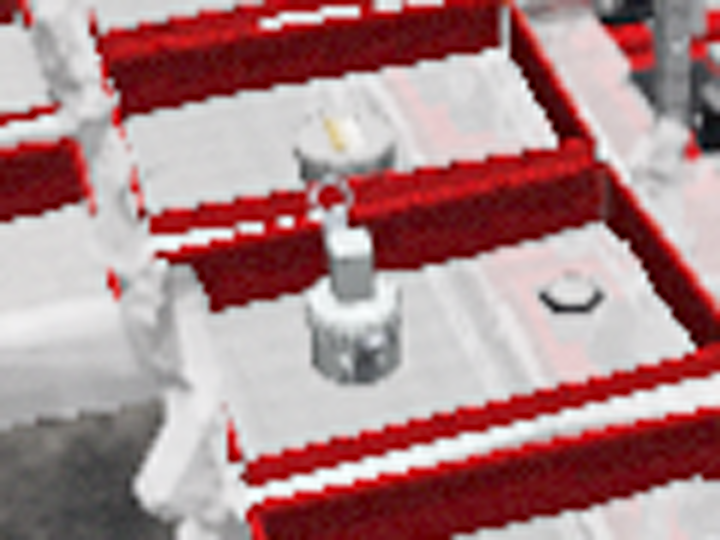

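View pics/t0c.png

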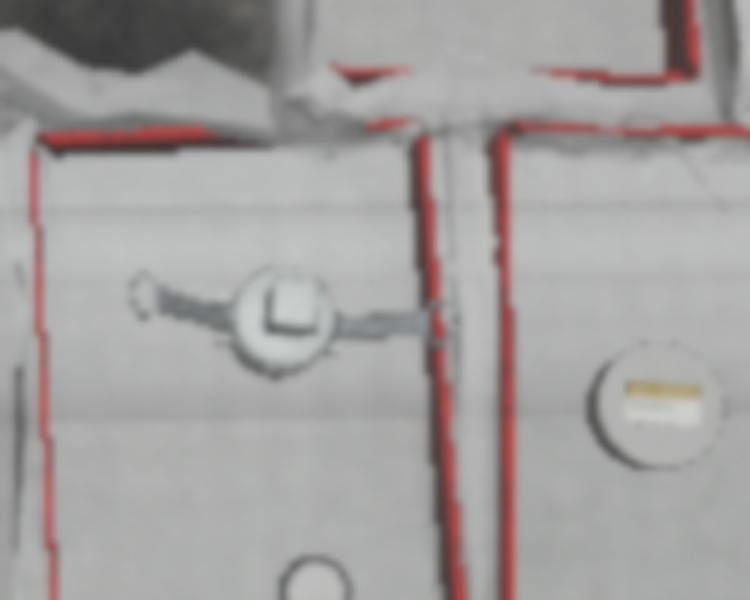

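View pics/t0d.png

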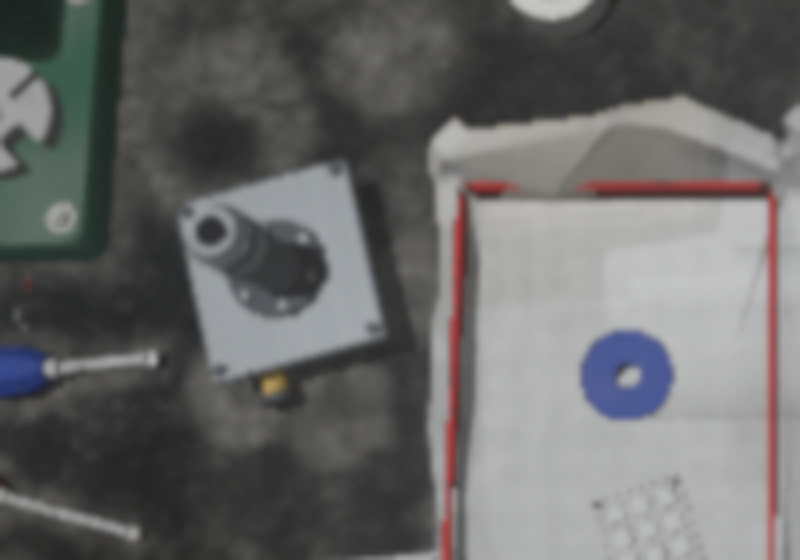

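The loose coupling stands in the middle tray (top px ~366,191), with its arms roughly along world y. The tank adaptor's top is at ~(162,168) in the top picture. I'll measure both more carefully.

```bash
python3 - <<'E'
import cv2
a=cv2.imread('pics/scene0.png')[255:335,285:385]; cv2.imwrite('pics/s0e.png',cv2.resize(a,None,fx=7,fy=7,interpolation=cv2.INTER_CUBIC))
E
python3 - <<'E'
from h import *
np.set_printoptions(precision=4,suppress=True)
D={c:eyes.get_image(c) for c in('scene','top')}
d=D['top']
# arms
a=atz(d,(342.5,190),.07);b=atz(d,(396.5,194.2),.07); print('arms',a,b,np.degrees(np.arctan2(*( (a-b)[1::-1]))), 'mid',(a+b)/2)
print('headtop',atz(d,(368.4,190),.098), 'pin head',atz(d,(366.8,190.8),.079))
r=regions_of('top','coupling');print(len(r),[x['score'] for x in r])
c=[(195.5,150.5),(154.8,162),(164.5,204.5),(205.8,195)]
P=[atz(d,p,.055) for p in c]
print(np.array(P),[np.linalg.norm(P[i]-P[i-1]) for i in range(4)], np.mean(P,0))
print('foot top@.055',atz(d,(178.4,177.9),.055))
for p in((330.1,305.5),(329.1,316.4)): print('foot scene',atz(D['scene'],p,.055))
for z in(.13,.15,.17): print(z,'adtop from top',atz(d,(162.5,168),z))
for q in ['tank','cam_a','coupling','cam_a_end']:
  for cc in D:
    rr=regions_of(cc,q)
    for x in rr[:3]:
      m=x['pixels']; ys,xs=np.nonzero(m); print(q,cc,round(x['score'],2),np.round(x['point'],1),m.sum(),xs.min(),xs.max(),ys.min(),ys.max())
E
```

```text
arms [ 0.5    -0.0594  0.07  ] [ 0.4872 -0.1999  0.07  ] 84.79412118184545 mid [ 0.4936 -0.1296  0.07  ]
headtop [ 0.4943 -0.123   0.098 ] pin head [ 0.4956 -0.1215  0.079 ]
1 [0.95]
[[0.6168 0.3366 0.055 ]
 [0.5866 0.4482 0.055 ]
 [0.4693 0.4147 0.055 ]
 [0.4937 0.3035 0.055 ]] [np.float64(0.127511701100518), np.float64(0.11568603797708882), np.float64(0.12194435606325932), np.float64(0.11379889400553322)] [0.5416 0.3758 0.055 ]
foot top@.055 [0.5413 0.3802 0.055 ]
foot scene [0.5497 0.3819 0.055 ]
foot scene [0.5624 0.4112 0.055 ]
0.13 adtop from top [0.5512 0.3934 0.13  ]
0.15 adtop from top [0.5464 0.3848 0.15  ]
0.17 adtop from top [0.5415 0.3762 0.17  ]
tank scene 0.71 [335.1 302.1] 2021 299 366 270 332
tank top 0.58 [180.1 178.7] 2195 155 207 150 211
cam_a scene 0.25 [335.3 301.6] 2064 300 366 269 333
cam_a top 0.54 [347.5 191.8] 67 341 355 188 195
cam_a top 0.52 [387.  196.3] 93 378 395 192 197
coupling scene 0.9 [297.6 195.1] 345 291 306 175 203
coupling top 0.95 [370.4 195.3] 641 342 401 183 205
cam_a_end top 0.47 [346.1 191.7] 67 342 355 188 196
```

View pics/s0e.png

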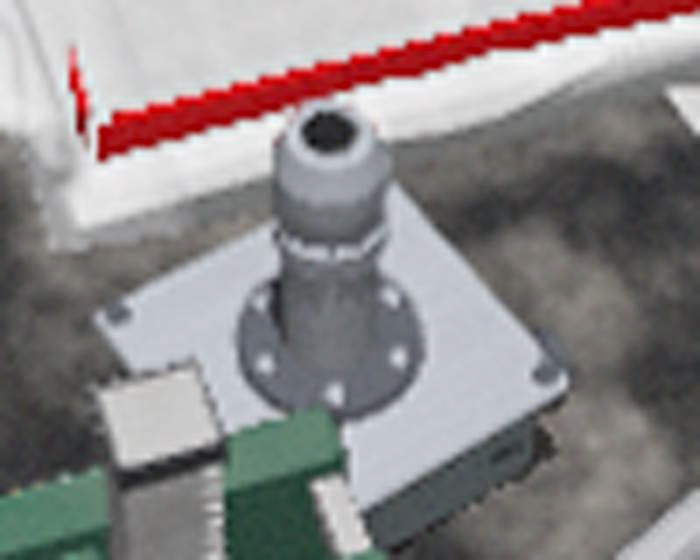

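Run:
```python
from h import *
np.set_printoptions(precision=4,suppress=True)
D={c:eyes.get_image(c) for c in('scene','top')}
print('top tri',tri(D['scene'],(332.1,273.9),D['top'],(162.5,168)))
print('flange tri',tri(D['scene'],(332.4,303.7),D['top'],(180.2,177.2)), atz(D['scene'],(332.4,303.7),.062),atz(D['top'],(180.2,177.2),.062))
# fit axis (x,y,h)
from scipy.optimize import least_squares
obs=[('scene',(332.1,273.9),1),('top',(162.5,168),1),('scene',(332.4,303.7),0),('top',(180.2,177.2),0)]
f=lambda v:np.concatenate([proj(D[c],(v[0],v[1],v[2] if k else .062))-np.array(p) for c,p,k in obs])
r=least_squares(f,[.54,.38,.15],x_scale=.01);print(r.x,r.fun)
# head: scene head top center crop (348,240)/6+(240,140)
print('head tri',tri(D['scene'],(240+349/6,140+240/6),D['top'],(368.4,190)))
# overlay
v=r.x
t=np.linspace(0,2*np.pi,60)
for c in D:
    im=cv2.cvtColor(D[c]['img'],cv2.COLOR_RGB2BGR)
    for (rad,z) in((.034,.062),(.015,v[2]),(.02,v[2]-.012)):
        pts=np.array([proj(D[c],(v[0]+rad*np.cos(a),v[1]+rad*np.sin(a),z)) for a in t])
        big=pts
        for p in big: pass
        im=im if False else im
        D[c].setdefault('o',[]).append(pts)
    x0,y0=(285,255) if c=='scene' else (110,110); s=6
    cr=cv2.resize(im[y0:y0+90,x0:x0+110],None,fx=s,fy=s,interpolation=cv2.INTER_CUBIC)
    for pts in D[c]['o']:
        cv2.polylines(cr,[np.int32((pts-[x0,y0]+.5)*s)],True,(0,255,255),1)
    cv2.imwrite(f'pics/ov_{c}.png',cr)
# tray surrounding rim heights: tank corner scene check
```

```text
top tri (array([0.5429, 0.378 , 0.1655]), np.float64(0.0005556978055066916))
flange tri (array([0.5428, 0.3766, 0.0527]), np.float64(0.00189218083784799)) [0.5442 0.3836 0.062 ] [0.5416 0.3727 0.062 ]
[0.5429 0.3779 0.1655] [ 0.1056 -0.039   0.1201 -0.0936 -0.2369 -1.9389 -1.8781 -0.4195]
head tri (array([ 0.4942, -0.1231,  0.0958]), np.float64(0.001161468757421434))
```

View pics/ov_scene.png

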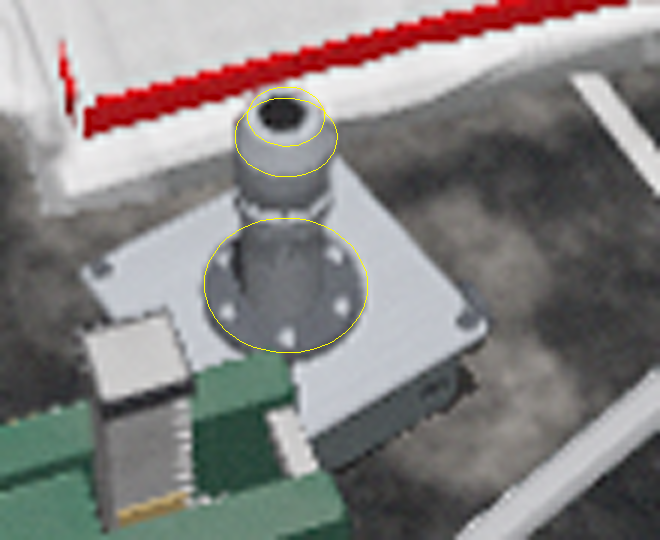

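View pics/ov_top.png

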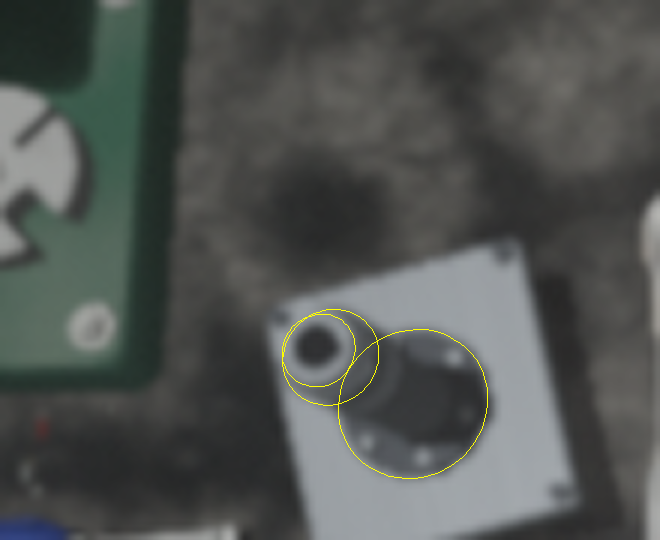

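Run:
```python
import cv2
a=cv2.imread('pics/top0.png')[40:240,0:220]; cv2.imwrite('pics/t0f.png',cv2.resize(a,None,fx=3,fy=3,interpolation=cv2.INTER_CUBIC))
a=cv2.imread('pics/scene0.png')[250:400,200:480]; cv2.imwrite('pics/s0f.png',cv2.resize(a,None,fx=2.8,fy=2.8,interpolation=cv2.INTER_CUBIC))
from h import *
np.set_printoptions(precision=3,suppress=True)
D={c:eyes.get_image(c) for c in('scene','top')}
for z in(.1,.15,.2,.25,.3,.35,.4,.45):
    p=atz(D['scene'],(437,286),z); q=atz(D['scene'],(308,313),z); print(z,'ball',p,proj(D['top'],p),'pad',q,proj(D['top'],q))
```

```text
0.1 ball [0.293 0.442 0.1  ] [143.407 272.366] pad [0.616 0.417 0.1  ] [159.727 146.711]
0.15 ball [0.323 0.475 0.15 ] [120.864 260.3  ] pad [0.624 0.452 0.15 ] [138.015 138.108]
0.2 ball [0.354 0.509 0.2  ] [ 96.238 246.984] pad [0.632 0.487 0.2  ] [114.25  128.683]
0.25 ball [0.384 0.542 0.25 ] [ 69.308 232.254] pad [0.641 0.523 0.25 ] [ 88.198 118.34 ]
0.3 ball [0.414 0.576 0.3  ] [ 39.857 215.924] pad [0.649 0.558 0.3  ] [ 59.612 106.977]
0.35 ball [0.445 0.609 0.35 ] [  7.694 197.796] pad [0.657 0.593 0.35 ] [28.262 94.497]
0.4 ball [0.475 0.643 0.4  ] [-27.292 177.677] pad [0.666 0.628 0.4  ] [-6.029 80.819]
0.45 ball [0.505 0.676 0.45 ] [-65.029 155.405] pad [0.674 0.663 0.45 ] [-43.294  65.919]
```

View pics/t0f.png

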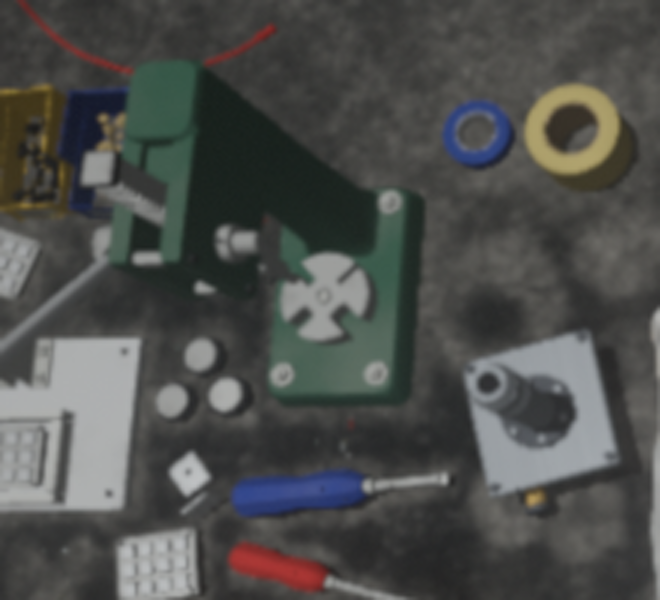

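View pics/s0f.png

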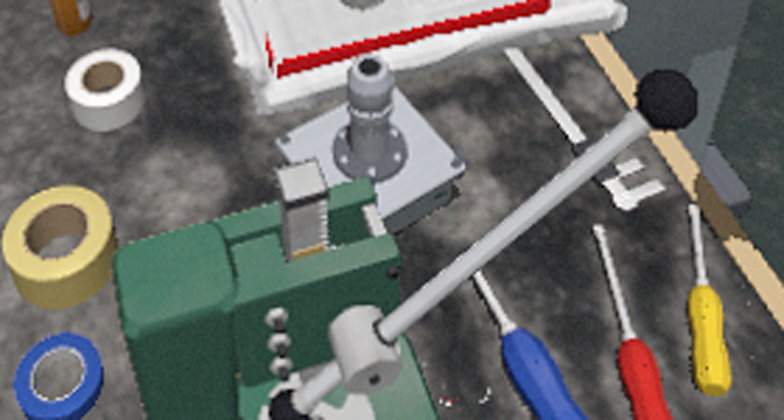

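Run:
```python
from h import *
from scipy.spatial.transform import Rotation as R
np.set_printoptions(precision=4,suppress=True)
o=ctrl.get_obs(); M=R.from_rotvec(o['tool_rot']).as_matrix(); print(M, np.degrees(np.arctan2(M[1,2],M[0,2])),o['t'])
```

```text
[[ 0.937  -0.      0.3492]
 [-0.3492 -0.0001  0.937 ]
 [ 0.     -1.     -0.0001]] 69.56066222913567 1.65
```

Request:
{"op": "play_rows", "data": {"moves": [{"x":1.15,"y":-2.95,"turn":-3.1,"jaw":8.5},{"x":1.15,"y":-2.95,"turn":-3.1},{"x":1.15,"y":-2.95,"turn":-3.1},{"x":1.15,"y":-2.95,"turn":-3.1},{"x":1.15,"y":-2.95,"turn":-3.1},{"x":1.15,"y":-2.95,"turn":-3.1},{"x":1.15,"y":-2.95,"turn":-3.1},{"x":1.15,"y":-2.95,"turn":-3.1}]}}

```text
invalid input
```

Request:
{"op": "play_rows", "data": {"moves": [{"x":1.15,"y":-2.95,"turn":-3.1},{"x":1.15,"y":-2.95,"turn":-3.1},{"x":1.15,"y":-2.95,"turn":-3.1},{"x":1.15,"y":-2.95,"turn":-3.1},{"x":1.15,"y":-2.95,"turn":-3.1},{"x":1.15,"y":-2.95,"turn":-3.1},{"x":1.15,"y":-2.95,"turn":-3.1},{"x":1.15,"y":-2.95,"turn":-3.1}]}}

```text
invalid input
```

Request:
{"op": "play_rows", "data": {"moves": [{"x":1.15,"y":-2.95,"turn":-3.1},{"x":1.15,"y":-2.95,"turn":-3.1},{"x":1.15,"y":-2.95,"turn":-3.1},{"x":1.15,"y":-2.95,"turn":-3.1},{"x":1.15,"y":-2.95,"turn":-3.1},{"x":1.15,"y":-2.95,"turn":-3.1},{"x":1.15,"y":-2.95,"turn":-3.1},{"x":1.15,"y":-2.95,"turn":-3.1}]}}

```text
invalid input
```

Request:
{"op": "play_rows", "data": {"moves": [{},{}]}}

```text
invalid input
```

Run:
```python
from h import *
from scipy.spatial.transform import Rotation as R
np.set_printoptions(precision=4,suppress=True)
o=ctrl.get_obs(); M=R.from_rotvec(o['tool_rot']).as_matrix(); print(o['tool_pos'], np.degrees(np.arctan2(M[1,2],M[0,2])),o['t'],o['contact_force'])
d=shot('scene','scene1.png')
a=cv2.imread('pics/scene1.png')[90:230,220:420]; cv2.imwrite('pics/s1c.png',cv2.resize(a,None,fx=4,fy=4,interpolation=cv2.INTER_CUBIC))
```

```text
[0.2183 0.5856 0.2313] 69.56066222913567 1.65 [ 0.0512 -0.0265 -0.0945]
```

View pics/s1c.png

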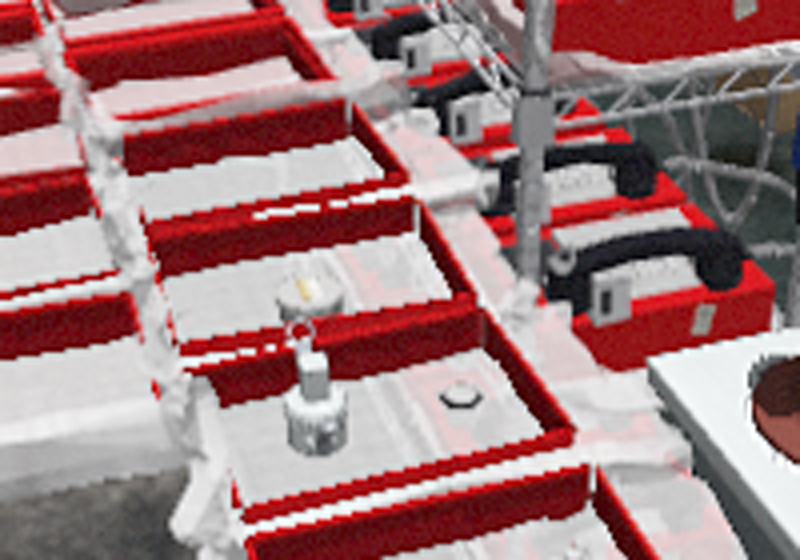

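All calls were refused; the arm hasn't moved. Each row probably needs every key.

Request:
{"op": "play_rows", "data": {"moves": [{"x":1.15,"y":-2.95,"z":0,"turn":-3.1,"jaw":8.5},{"x":1.15,"y":-2.95,"z":0,"turn":-3.1,"jaw":8.5},{"x":1.15,"y":-2.95,"z":0,"turn":-3.1,"jaw":8.5},{"x":1.15,"y":-2.95,"z":0,"turn":-3.1,"jaw":8.5},{"x":1.15,"y":-2.95,"z":0,"turn":-3.1,"jaw":8.5},{"x":1.15,"y":-2.95,"z":0,"turn":-3.1,"jaw":8.5},{"x":1.15,"y":-2.95,"z":0,"turn":-3.1,"jaw":8.5},{"x":1.15,"y":-2.95,"z":0,"turn":-3.1,"jaw":8.5}]}}

```text
t: 2.37
tool_pos: [0.3105, 0.3483, 0.2314]
tool_rot: [-1.48, 0.619, -0.619]
contact_force: [1.4, -1.0, 0.0]
opening: 0.0851
```

Request:
{"op": "play_rows", "data": {"moves": [{"x":1.15,"y":-2.95,"z":0,"turn":-3.1,"jaw":8.5},{"x":1.15,"y":-2.95,"z":0,"turn":-3.1,"jaw":8.5},{"x":1.15,"y":-2.95,"z":0,"turn":-3.1,"jaw":8.5},{"x":1.15,"y":-2.95,"z":0,"turn":-3.1,"jaw":8.5},{"x":1.15,"y":-2.95,"z":0,"turn":-3.1,"jaw":8.5},{"x":1.15,"y":-2.95,"z":0,"turn":-3.1,"jaw":8.5},{"x":1.15,"y":-2.95,"z":0,"turn":-3.1,"jaw":8.5},{"x":1.15,"y":-2.95,"z":0,"turn":-3.1,"jaw":8.5}]}}

```text
t: 3.03
tool_pos: [0.4026, 0.1121, 0.2316]
tool_rot: [-1.352, 0.95, -0.951]
contact_force: [0.4, 0.1, -0.1]
opening: 0.085
```

Request:
{"op": "play_rows", "data": {"moves": [{"x":1.15,"y":-2.95,"z":0,"turn":-3.1,"jaw":8.5},{"x":1.15,"y":-2.95,"z":0,"turn":-3.1,"jaw":8.5},{"x":1.15,"y":-2.95,"z":0,"turn":-3.1,"jaw":8.5},{"x":1.15,"y":-2.95,"z":0,"turn":-3.1,"jaw":8.5},{"x":1.15,"y":-2.95,"z":0,"turn":-3.1,"jaw":8.5},{"x":1.15,"y":-2.95,"z":0,"turn":-3.1,"jaw":8.5},{"x":1.15,"y":-2.95,"z":0,"turn":-3.1,"jaw":8.5},{"x":1.15,"y":-2.95,"z":0,"turn":-3.1,"jaw":8.5}]}}

```text
t: 3.7
tool_pos: [0.4946, -0.1241, 0.2315]
tool_rot: [-1.166, 1.273, -1.274]
contact_force: [-0.5, 0.3, -0.8]
opening: 0.0847
```

Request:
{"op": "play_rows", "data": {"moves": [{"x":0,"y":0,"z":-3,"turn":0,"jaw":8.5},{"x":0,"y":0,"z":-3,"turn":0,"jaw":8.5},{"x":0,"y":0,"z":0,"turn":0,"jaw":8.5},{"x":0,"y":0,"z":0,"turn":0,"jaw":8.5}]}}

```text
t: 4.03
tool_pos: [0.493, -0.1219, 0.1696]
tool_rot: [-1.17, 1.275, -1.268]
contact_force: [0.5, 0.1, 0.7]
opening: 0.0851
```

Run:
```python
from h import *
from scipy.spatial.transform import Rotation as R
np.set_printoptions(precision=4,suppress=True)
o=ctrl.get_obs(); M=R.from_rotvec(o['tool_rot']).as_matrix(); print(o['tool_pos'], np.degrees(np.arctan2(M[1,2],M[0,2])),o['t'],o['contact_force'])
d=shot('scene','scene2.png')
a=cv2.imread('pics/scene2.png')[90:230,220:420]; cv2.imwrite('pics/s2c.png',cv2.resize(a,None,fx=4,fy=4,interpolation=cv2.INTER_CUBIC))
d=shot('top','top2.png')
a=cv2.imread('pics/top2.png')[130:250,310:460]; cv2.imwrite('pics/t2c.png',cv2.resize(a,None,fx=5,fy=5,interpolation=cv2.INTER_CUBIC))
```

```text
[ 0.493  -0.1219  0.1696] -4.851976889240237 4.0333 [0.4698 0.1245 0.6535]
```

View pics/s2c.png

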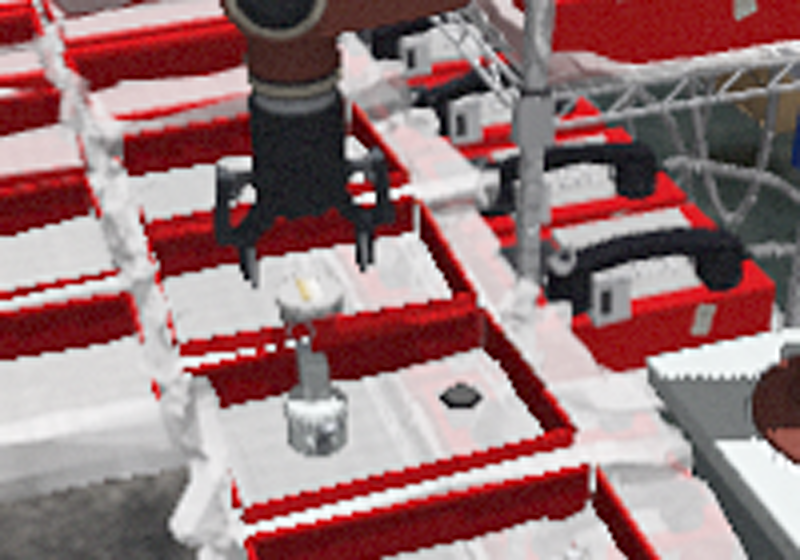

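View pics/t2c.png

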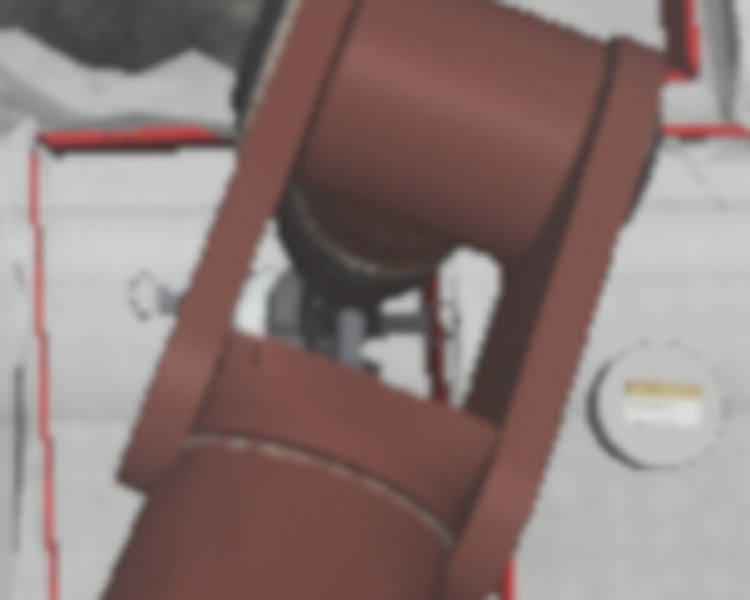

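The open hand is centred above the coupling and nothing has shifted. I'll descend and grip now.

Request:
{"op": "play_rows", "data": {"moves": [{"x":0,"y":0,"z":-2.6,"turn":0,"jaw":8.5},{"x":0,"y":0,"z":-2.6,"turn":0,"jaw":8.5},{"x":0,"y":0,"z":-2.6,"turn":0,"jaw":8.5},{"x":0,"y":0,"z":-2.5,"turn":0,"jaw":8.5},{"x":0,"y":0,"z":0,"turn":0,"jaw":8.5}]}}

```text
t: 4.55
tool_pos: [0.4922, -0.1211, 0.0655]
tool_rot: [-1.171, 1.276, -1.267]
contact_force: [-0.5, 1.5, 0.5]
opening: 0.0853
```

Request:
{"op": "play_rows", "data": {"moves": [{"x":0,"y":0,"z":0,"turn":0,"jaw":2},{"x":0,"y":0,"z":0,"turn":0,"jaw":2},{"x":0,"y":0,"z":0,"turn":0,"jaw":2},{"x":0,"y":0,"z":0,"turn":0,"jaw":2},{"x":0,"y":0,"z":0,"turn":0,"jaw":2},{"x":0,"y":0,"z":0,"turn":0,"jaw":2},{"x":0,"y":0,"z":0,"turn":0,"jaw":2}], "squeeze": 60}}

```text
t: 5.13
tool_pos: [0.4953, -0.1228, 0.0701]
tool_rot: [-1.167, 1.269, -1.273]
contact_force: [-1.0, 0.7, 6.1]
opening: 0.0228
```

Request:
{"op": "play_rows", "data": {"moves": [{"x":0,"y":0,"z":1,"turn":0,"jaw":2},{"x":0,"y":0,"z":2,"turn":0,"jaw":2},{"x":0,"y":0,"z":3,"turn":0,"jaw":2},{"x":0,"y":0,"z":3,"turn":0,"jaw":2},{"x":0,"y":0,"z":3,"turn":0,"jaw":2},{"x":0,"y":0,"z":3,"turn":0,"jaw":2},{"x":0,"y":0,"z":3,"turn":0,"jaw":2},{"x":0,"y":0,"z":3,"turn":0,"jaw":2}]}}

```text
t: 5.8
tool_pos: [0.4935, -0.122, 0.2794]
tool_rot: [-1.169, 1.272, -1.27]
contact_force: [0.8, -0.4, -3.2]
opening: 0.0229
```

Request:
{"op": "play_rows", "data": {"moves": [{"x":0,"y":0,"z":0,"turn":0,"jaw":2},{"x":0,"y":0,"z":0,"turn":0,"jaw":2}]}}

```text
t: 5.97
tool_pos: [0.4949, -0.1226, 0.2803]
tool_rot: [-1.166, 1.268, -1.274]
contact_force: [0.5, -0.5, -3.8]
opening: 0.0229
```

Run:
```python
from h import *
from scipy.spatial.transform import Rotation as R
np.set_printoptions(precision=4,suppress=True)
o=ctrl.get_obs(); M=R.from_rotvec(o['tool_rot']).as_matrix(); print(o['tool_pos'], np.degrees(np.arctan2(M[1,2],M[0,2])),o['t'],o['contact_force'],o['wrist_torque'])
d=shot('scene','scene3.png')
a=cv2.imread('pics/scene3.png')[60:230,220:420]; cv2.imwrite('pics/s3c.png',cv2.resize(a,None,fx=3.5,fy=3.5,interpolation=cv2.INTER_CUBIC))
```

```text
[ 0.4949 -0.1226  0.2803] -4.844143493137249 5.9667 [ 0.5248 -0.5051 -3.8243] [ 0.0192  0.0352 -0.0188]
```

View pics/s3c.png

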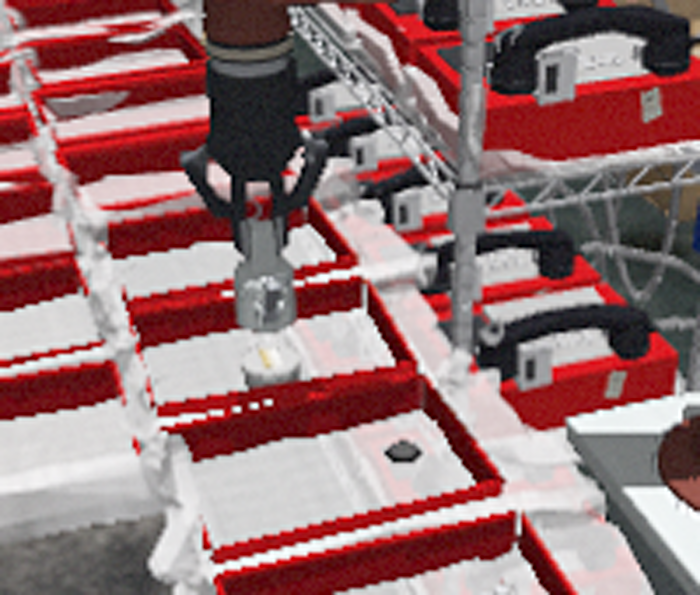

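The coupling is held upright with a weight reading of about 3.5 N. Carrying it to the tank and turning it 90° so the arms lie along x, clear of the press.

Request:
{"op": "play_rows", "data": {"moves": [{"x":0.2,"y":2.1,"z":0,"turn":3.75,"jaw":2},{"x":0.2,"y":2.1,"z":0,"turn":3.75,"jaw":2},{"x":0.2,"y":2.1,"z":0,"turn":3.75,"jaw":2},{"x":0.2,"y":2.1,"z":0,"turn":3.75,"jaw":2},{"x":0.2,"y":2.1,"z":0,"turn":3.75,"jaw":2},{"x":0.2,"y":2.1,"z":0,"turn":3.75,"jaw":2},{"x":0.2,"y":2.1,"z":0,"turn":3.75,"jaw":2},{"x":0.2,"y":2.1,"z":0,"turn":3.75,"jaw":2}]}}

```text
t: 6.68
tool_pos: [0.5087, 0.0467, 0.2747]
tool_rot: [-1.389, 0.882, -0.874]
contact_force: [0.1, 0.5, -2.6]
opening: 0.0232
```

Request:
{"op": "play_rows", "data": {"moves": [{"x":0.2,"y":2.1,"z":0,"turn":3.75,"jaw":2},{"x":0.2,"y":2.1,"z":0,"turn":3.75,"jaw":2},{"x":0.2,"y":2.1,"z":0,"turn":3.75,"jaw":2},{"x":0.2,"y":2.1,"z":0,"turn":3.75,"jaw":2},{"x":0.2,"y":2.1,"z":0,"turn":3.75,"jaw":2},{"x":0.2,"y":2.1,"z":0,"turn":3.75,"jaw":2},{"x":0.2,"y":2.1,"z":0,"turn":3.75,"jaw":2},{"x":0.2,"y":2.1,"z":0,"turn":3.75,"jaw":2}]}}

```text
t: 7.35
tool_pos: [0.5247, 0.2143, 0.2745]
tool_rot: [-1.522, 0.478, -0.47]
contact_force: [0.2, 0.1, -2.9]
opening: 0.0231
```

Request:
{"op": "play_rows", "data": {"moves": [{"x":0.2,"y":2.1,"z":0,"turn":3.75,"jaw":2},{"x":0.2,"y":2.1,"z":0,"turn":3.75,"jaw":2},{"x":0.2,"y":2.1,"z":0,"turn":3.75,"jaw":2},{"x":0.2,"y":2.1,"z":0,"turn":3.75,"jaw":2},{"x":0.2,"y":2.1,"z":0,"turn":3.75,"jaw":2},{"x":0.2,"y":1.6,"z":0,"turn":3.75,"jaw":2},{"x":0.2,"y":1.5,"z":0,"turn":3.75,"jaw":2},{"x":0.2,"y":1,"z":0,"turn":3.75,"jaw":2}]}}

```text
t: 8.02
tool_pos: [0.5407, 0.3604, 0.274]
tool_rot: [-1.573, 0.068, -0.058]
contact_force: [0.7, 0.3, -2.0]
opening: 0.023
```

Request:
{"op": "play_rows", "data": {"moves": [{"x":0,"y":0,"z":-0.5,"turn":0,"jaw":2},{"x":0,"y":0,"z":-0.5,"turn":0,"jaw":2},{"x":0,"y":0,"z":0,"turn":0,"jaw":2}]}}

```text
t: 8.27
tool_pos: [0.5409, 0.3584, 0.2642]
tool_rot: [-1.573, 0.072, -0.064]
contact_force: [-0.1, -0.2, -3.2]
opening: 0.023
```

```bash
cat > look.py <<'E'
from h import *
import sys
from scipy.spatial.transform import Rotation as R
np.set_printoptions(precision=4,suppress=True)
n=sys.argv[1]
o=ctrl.get_obs(); M=R.from_rotvec(o['tool_rot']).as_matrix(); print(o['tool_pos'], 'yaw',np.degrees(np.arctan2(M[1,2],M[0,2])),'toolaxis',M[:,1],o['t'],o['contact_force'],o['wrist_torque'])
D={c:shot(c,f'{c}{n}.png') for c in('scene','top')}
a=cv2.imread(f'pics/scene{n}.png')[215:335,265:405]; cv2.imwrite(f'pics/s{n}c.png',cv2.resize(a,None,fx=5,fy=5,interpolation=cv2.INTER_CUBIC))
a=cv2.imread(f'pics/top{n}.png')[100:240,90:270]; cv2.imwrite(f'pics/t{n}c.png',cv2.resize(a,None,fx=4,fy=4,interpolation=cv2.INTER_CUBIC))
E
python3 look.py 4
```

```text
[0.5409 0.3584 0.2642] yaw 85.06372832894459 toolaxis [-0.0055 -0.0032 -1.    ] 8.2667 [-0.1229 -0.1602 -3.194 ] [ 0.0139  0.0441 -0.0182]
```

View pics/s4c.png

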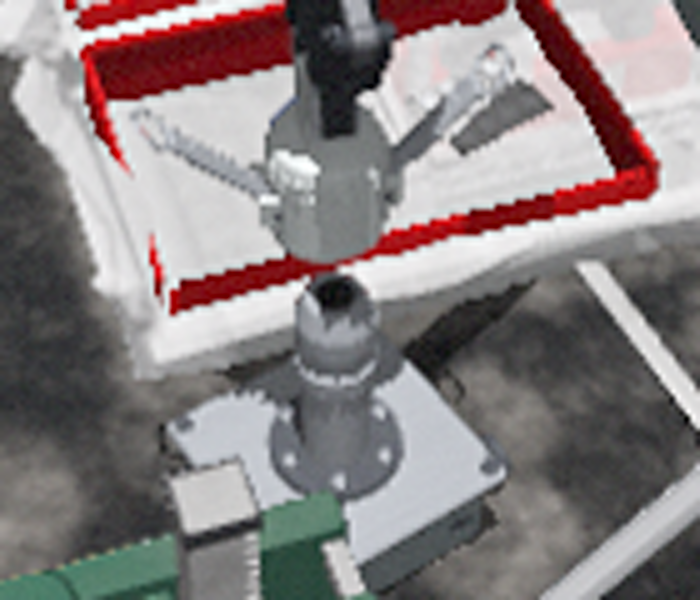

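View pics/t4c.png

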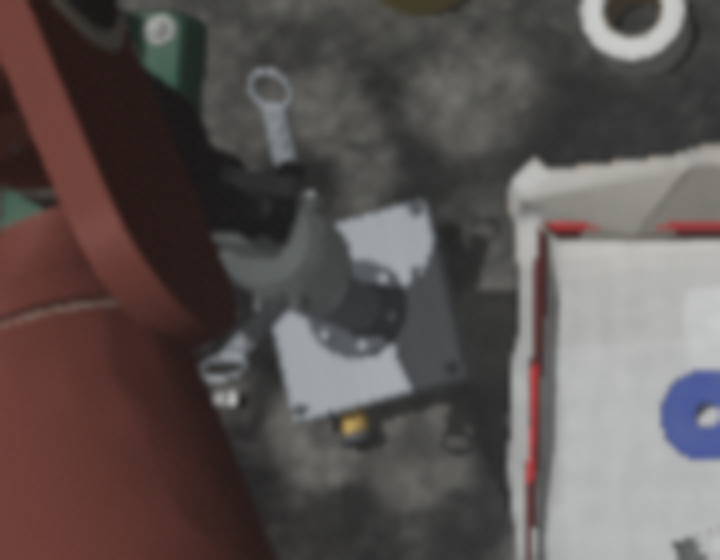

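Request:
{"op": "play_rows", "data": {"moves": [{"x":0.15,"y":0.9,"z":0,"turn":0,"jaw":2},{"x":0,"y":0.9,"z":-0.5,"turn":0,"jaw":2},{"x":0,"y":0,"z":-0.5,"turn":0,"jaw":2},{"x":0,"y":0,"z":0,"turn":0,"jaw":2},{"x":0,"y":0,"z":0,"turn":0,"jaw":2}]}}

```text
t: 8.78
tool_pos: [0.5434, 0.3776, 0.2574]
tool_rot: [-1.571, 0.067, -0.065]
contact_force: [0.6, -0.3, -2.3]
opening: 0.0232
```

```bash
python3 look.py 5
python3 - <<'E'
from h import *
# predict coupling mouth ellipse with measured tool pose
o=ctrl.get_obs(); p=o['tool_pos']; t=np.linspace(0,2*np.pi,80)
for c,(x0,y0,s) in {'scene':(265,215,5),'top':(90,100,4)}.items():
    d=eyes.get_image(c); im=cv2.imread(f'pics/{c[0]}5c.png')
    for (x,y,r,z,col) in((p[0],p[1],.028,p[2]-.065,(0,255,255)),(p[0],p[1],.028,p[2]-.065+.058,(0,255,255)),(.5429,.3779,.015,.1655,(0,255,0)),(.5429,.3779,.034,.062,(0,255,0))):
        pts=np.array([proj(d,(x+r*np.cos(a),y+r*np.sin(a),z)) for a in t])
        cv2.polylines(im,[np.int32((pts-[x0,y0]+.5)*s)],True,col,1)
    cv2.imwrite(f'pics/{c[0]}5o.png',im)
E
```

```text
[0.5434 0.3776 0.2574] yaw 85.17260517536954 toolaxis [-0.0013 -0.001  -1.    ] 8.7833 [ 0.556  -0.3154 -2.3335] [0.025  0.0238 0.0687]
```

View pics/s5o.png

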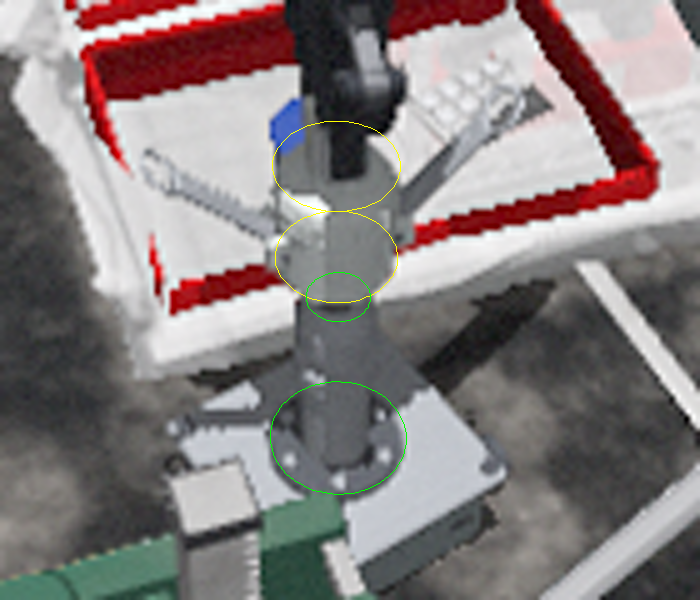

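View pics/t5o.png

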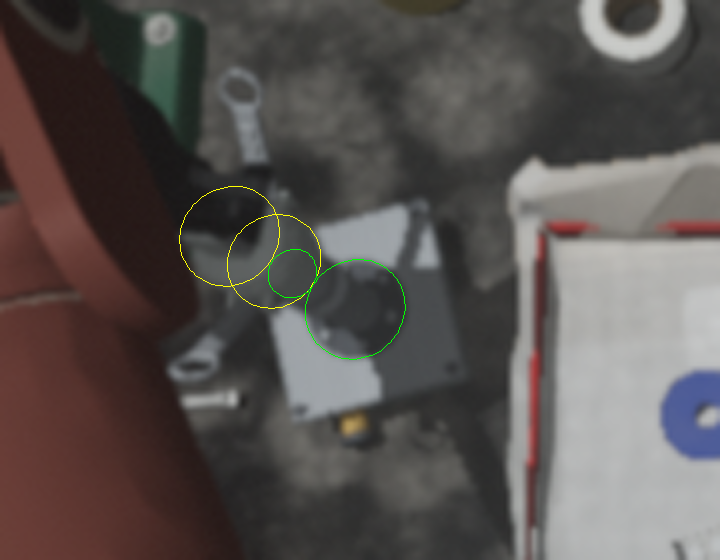

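Request:
{"op": "play_rows", "data": {"moves": [{"x":0,"y":0,"z":-0.5,"turn":0,"jaw":2},{"x":0,"y":0,"z":-0.5,"turn":0,"jaw":2},{"x":0,"y":0,"z":-0.5,"turn":0,"jaw":2},{"x":0,"y":0,"z":0,"turn":0,"jaw":2}]}}

```text
t: 9.32
tool_pos: [0.543, 0.3771, 0.2411]
tool_rot: [-1.571, 0.069, -0.064]
contact_force: [0.5, 0.8, -2.7]
opening: 0.0231
```

Request:
{"op": "play_rows", "data": {"moves": [{"x":0,"y":0,"z":-0.3,"turn":0,"jaw":2},{"x":0,"y":0,"z":-0.3,"turn":0,"jaw":2},{"x":0,"y":0,"z":0,"turn":0,"jaw":2}]}}

```text
t: 9.57
tool_pos: [0.5435, 0.3775, 0.2364]
tool_rot: [-1.57, 0.067, -0.066]
contact_force: [-0.2, -1.1, -2.8]
opening: 0.0229
```

Request:
{"op": "play_rows", "data": {"moves": [{"x":0,"y":0,"z":-0.3,"turn":0,"jaw":2},{"x":0,"y":0,"z":-0.3,"turn":0,"jaw":2},{"x":0,"y":0,"z":0,"turn":0,"jaw":2}]}}

```text
t: 9.82
tool_pos: [0.5435, 0.3775, 0.2304]
tool_rot: [-1.57, 0.067, -0.066]
contact_force: [0.3, 0.6, -2.6]
opening: 0.0233
```

Request:
{"op": "play_rows", "data": {"moves": [{"x":0,"y":0,"z":-0.2,"turn":0,"jaw":2},{"x":0,"y":0,"z":-0.2,"turn":0,"jaw":2},{"x":0,"y":0,"z":0,"turn":0,"jaw":2}]}}

```text
t: 10.07
tool_pos: [0.5437, 0.3777, 0.2269]
tool_rot: [-1.57, 0.067, -0.066]
contact_force: [0.5, 0.7, -2.2]
opening: 0.0234
```

Request:
{"op": "play_rows", "data": {"moves": [{"x":0,"y":0,"z":-0.2,"turn":0,"jaw":2},{"x":0,"y":0,"z":-0.2,"turn":0,"jaw":2},{"x":0,"y":0,"z":0,"turn":0,"jaw":2}]}}

```text
t: 10.32
tool_pos: [0.544, 0.3784, 0.2236]
tool_rot: [-1.568, 0.066, -0.067]
contact_force: [0.5, 3.3, -2.1]
opening: 0.0233
```

Request:
{"op": "play_rows", "data": {"moves": [{"x":0,"y":0,"z":-0.2,"turn":0,"jaw":2},{"x":0,"y":0,"z":-0.2,"turn":0,"jaw":2},{"x":0,"y":0,"z":0,"turn":0,"jaw":2}]}}

```text
t: 10.57
tool_pos: [0.5438, 0.3786, 0.2193]
tool_rot: [-1.567, 0.066, -0.067]
contact_force: [0.8, 4.5, -1.9]
opening: 0.0229
```

The cone is pushing the coupling sideways (+y, 4.5 N), so I'll shift toward +y.

Request:
{"op": "play_rows", "data": {"moves": [{"x":0.02,"y":0.15,"z":0,"turn":0,"jaw":2},{"x":0,"y":0,"z":0,"turn":0,"jaw":2},{"x":0,"y":0,"z":0,"turn":0,"jaw":2}]}}

```text
t: 10.82
tool_pos: [0.5439, 0.379, 0.219]
tool_rot: [-1.57, 0.067, -0.066]
contact_force: [0.2, 2.2, -2.3]
opening: 0.0225
```

Request:
{"op": "play_rows", "data": {"moves": [{"x":0,"y":0,"z":-0.2,"turn":0,"jaw":2},{"x":0,"y":0,"z":0,"turn":0,"jaw":2}]}}

```text
t: 10.98
tool_pos: [0.5439, 0.379, 0.2167]
tool_rot: [-1.57, 0.067, -0.066]
contact_force: [0.1, 1.8, -2.4]
opening: 0.0231
```

Request:
{"op": "play_rows", "data": {"moves": [{"x":0,"y":0.1,"z":-0.2,"turn":0,"jaw":2},{"x":0,"y":0,"z":0,"turn":0,"jaw":2},{"x":0,"y":0,"z":0,"turn":0,"jaw":2}]}}

```text
t: 11.23
tool_pos: [0.5437, 0.3794, 0.2144]
tool_rot: [-1.572, 0.068, -0.066]
contact_force: [0.8, 0.7, -1.7]
opening: 0.0231
```

Request:
{"op": "play_rows", "data": {"moves": [{"x":0,"y":0,"z":-0.2,"turn":0,"jaw":2},{"x":0,"y":0,"z":0,"turn":0,"jaw":2}]}}

```text
t: 11.4
tool_pos: [0.5437, 0.3797, 0.2125]
tool_rot: [-1.571, 0.067, -0.066]
contact_force: [-0.7, -0.3, -3.1]
opening: 0.0232
```

Request:
{"op": "play_rows", "data": {"moves": [{"x":0,"y":0,"z":-0.2,"turn":0,"jaw":2},{"x":0,"y":0,"z":0,"turn":0,"jaw":2}]}}

```text
t: 11.57
tool_pos: [0.5438, 0.3799, 0.2107]
tool_rot: [-1.57, 0.067, -0.066]
contact_force: [-1.2, -0.5, -2.6]
opening: 0.0234
```

Request:
{"op": "play_rows", "data": {"moves": [{"x":0,"y":0,"z":-0.2,"turn":0,"jaw":2},{"x":0,"y":0,"z":-0.2,"turn":0,"jaw":2},{"x":0,"y":0,"z":0,"turn":0,"jaw":2}]}}

```text
t: 11.82
tool_pos: [0.5437, 0.38, 0.2066]
tool_rot: [-1.57, 0.067, -0.066]
contact_force: [-0.3, 0.4, -3.5]
opening: 0.0229
```

Request:
{"op": "play_rows", "data": {"moves": [{"x":0,"y":0,"z":-0.2,"turn":0,"jaw":2},{"x":0,"y":0,"z":0,"turn":0,"jaw":2}]}}

```text
t: 11.98
tool_pos: [0.5438, 0.38, 0.2048]
tool_rot: [-1.57, 0.067, -0.066]
contact_force: [-0.4, -0.2, -3.0]
opening: 0.0226
```

Request:
{"op": "play_rows", "data": {"moves": [{"x":0,"y":0,"z":-0.2,"turn":0,"jaw":2},{"x":0,"y":0,"z":0,"turn":0,"jaw":2}]}}

```text
t: 12.15
tool_pos: [0.5438, 0.38, 0.2029]
tool_rot: [-1.57, 0.067, -0.066]
contact_force: [-0.1, 0.1, -2.1]
opening: 0.0234
```

Request:
{"op": "play_rows", "data": {"moves": [{"x":0,"y":0,"z":-0.2,"turn":0,"jaw":2},{"x":0,"y":0,"z":0,"turn":0,"jaw":2}]}}

```text
t: 12.32
tool_pos: [0.544, 0.3799, 0.201]
tool_rot: [-1.57, 0.066, -0.066]
contact_force: [0.6, -0.9, -2.6]
opening: 0.023
```

Request:
{"op": "play_rows", "data": {"moves": [{"x":0,"y":0,"z":-0.2,"turn":0,"jaw":2},{"x":0,"y":0,"z":0,"turn":0,"jaw":2}]}}

```text
t: 12.48
tool_pos: [0.5443, 0.38, 0.1998]
tool_rot: [-1.57, 0.066, -0.067]
contact_force: [-0.4, -1.7, -0.5]
opening: 0.0228
```

Request:
{"op": "play_rows", "data": {"moves": [{"x":0,"y":0,"z":-0.2,"turn":0,"jaw":2},{"x":0,"y":0,"z":0,"turn":0,"jaw":2}]}}

```text
t: 12.65
tool_pos: [0.5445, 0.3801, 0.1985]
tool_rot: [-1.57, 0.065, -0.068]
contact_force: [-0.2, -2.1, 3.9]
opening: 0.0229
```

Request:
{"op": "play_rows", "data": {"moves": [{"x":0,"y":0,"z":-0.2,"turn":0,"jaw":2},{"x":0,"y":0,"z":0,"turn":0,"jaw":2}]}}

```text
t: 12.82
tool_pos: [0.5447, 0.3802, 0.1975]
tool_rot: [-1.569, 0.065, -0.068]
contact_force: [-0.5, -1.9, 6.4]
opening: 0.0232
```

Request:
{"op": "play_rows", "data": {"moves": [{"x":0,"y":0,"z":-0.2,"turn":0,"jaw":2},{"x":0,"y":0,"z":0,"turn":0,"jaw":2}]}}

```text
t: 12.98
tool_pos: [0.5445, 0.3799, 0.1934]
tool_rot: [-1.57, 0.065, -0.068]
contact_force: [1.3, -1.8, 2.6]
opening: 0.0231
```

The spring pads have passed over the lip: the push peaked at about 9.5 N and then dropped. Now I'm feeling for the seal in 1 mm steps.

Request:
{"op": "play_rows", "data": {"moves": [{"x":0,"y":0,"z":-0.15,"turn":0,"jaw":2},{"x":0,"y":0,"z":0,"turn":0,"jaw":2}]}}

```text
t: 13.15
tool_pos: [0.5444, 0.38, 0.1916]
tool_rot: [-1.57, 0.066, -0.067]
contact_force: [1.5, -2.2, 1.8]
opening: 0.023
```

Request:
{"op": "play_rows", "data": {"moves": [{"x":0,"y":0,"z":-0.15,"turn":0,"jaw":2},{"x":0,"y":0,"z":0,"turn":0,"jaw":2}]}}

```text
t: 13.32
tool_pos: [0.5442, 0.38, 0.1899]
tool_rot: [-1.57, 0.066, -0.067]
contact_force: [2.4, -2.0, 1.9]
opening: 0.0231
```

Request:
{"op": "play_rows", "data": {"moves": [{"x":0,"y":0,"z":-0.15,"turn":0,"jaw":2},{"x":0,"y":0,"z":0,"turn":0,"jaw":2}]}}

```text
t: 13.48
tool_pos: [0.5442, 0.3801, 0.1889]
tool_rot: [-1.57, 0.066, -0.067]
contact_force: [1.2, -2.4, 3.0]
opening: 0.0233
```

Request:
{"op": "play_rows", "data": {"moves": [{"x":0,"y":0,"z":-0.15,"turn":0,"jaw":2},{"x":0,"y":0,"z":0,"turn":0,"jaw":2}]}}

```text
t: 13.65
tool_pos: [0.5443, 0.3801, 0.1884]
tool_rot: [-1.57, 0.066, -0.067]
contact_force: [0.6, -3.4, 6.2]
opening: 0.0233
```

Request:
{"op": "play_rows", "data": {"moves": [{"x":0,"y":0,"z":-0.15,"turn":0,"jaw":2},{"x":0,"y":0,"z":0,"turn":0,"jaw":2}]}}

```text
t: 13.82
tool_pos: [0.5443, 0.3801, 0.1879]
tool_rot: [-1.57, 0.066, -0.067]
contact_force: [-1.4, -4.4, 10.6]
opening: 0.0233
```

Request:
{"op": "play_rows", "data": {"moves": [{"x":0,"y":0,"z":-0.1,"turn":0,"jaw":2},{"x":0,"y":0,"z":0,"turn":0,"jaw":2}]}}

```text
t: 13.98
tool_pos: [0.5444, 0.3801, 0.1877]
tool_rot: [-1.57, 0.065, -0.067]
contact_force: [-2.5, -6.2, 13.0]
opening: 0.0234
```

Request:
{"op": "play_rows", "data": {"moves": [{"x":-0.05,"y":-0.2,"z":0,"turn":0,"jaw":2},{"x":0,"y":0,"z":0,"turn":0,"jaw":2}]}}

```text
t: 14.15
tool_pos: [0.5442, 0.3798, 0.1878]
tool_rot: [-1.565, 0.064, -0.069]
contact_force: [0.2, 0.3, 9.5]
opening: 0.0229
```

Request:
{"op": "play_rows", "data": {"moves": [{"x":-0.05,"y":-0.1,"z":-0.05,"turn":0,"jaw":2},{"x":0,"y":0,"z":0,"turn":0,"jaw":2}]}}

```text
t: 14.32
tool_pos: [0.5441, 0.3795, 0.1877]
tool_rot: [-1.563, 0.063, -0.069]
contact_force: [0.6, 2.0, 8.3]
opening: 0.0233
```

```bash
python3 look.py 6
```

```text
[0.5441 0.3795 0.1877] yaw 85.18043759436436 toolaxis [ 0.0046  0.0065 -1.    ] 14.3167 [0.633  1.9797 8.2614] [ 0.3872 -0.0401 -0.045 ]
```

View pics/s6c.png

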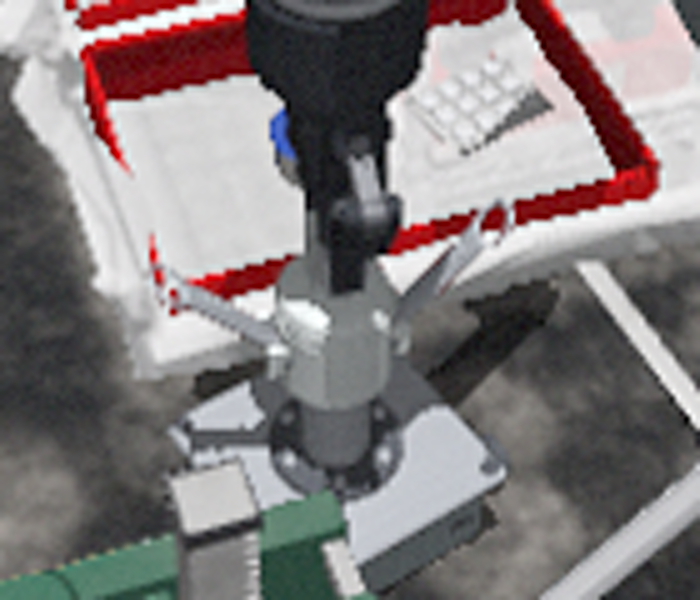

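Request:
{"op": "play_rows", "data": {"moves": [{"x":0,"y":0.1,"z":-0.1,"turn":0,"jaw":2},{"x":0,"y":0,"z":0,"turn":0,"jaw":2}]}}

```text
t: 14.58
tool_pos: [0.5442, 0.3797, 0.1876]
tool_rot: [-1.566, 0.063, -0.069]
contact_force: [-0.8, -1.9, 13.2]
opening: 0.0232
```

Request:
{"op": "play_rows", "data": {"moves": [{"x":0,"y":0,"z":-0.1,"turn":0,"jaw":2},{"x":0,"y":0,"z":0,"turn":0,"jaw":2}]}}

```text
t: 14.75
tool_pos: [0.5442, 0.3797, 0.187]
tool_rot: [-1.565, 0.063, -0.069]
contact_force: [-1.7, -2.0, 15.0]
opening: 0.023
```

Request:
{"op": "play_rows", "data": {"moves": [{"x":0,"y":-0.05,"z":-0.05,"turn":0,"jaw":2},{"x":0,"y":0,"z":0,"turn":0,"jaw":2},{"x":0,"y":0,"z":0,"turn":0,"jaw":2}]}}

```text
t: 15.0
tool_pos: [0.5443, 0.3796, 0.187]
tool_rot: [-1.564, 0.062, -0.07]
contact_force: [-2.5, -1.2, 15.9]
opening: 0.023
```

The seal has given: the push is about 18-19 N and the tool moved roughly 2 mm past first touch. I'll relieve the push, then open.

Request:
{"op": "play_rows", "data": {"moves": [{"x":0,"y":0,"z":0.4,"turn":0,"jaw":2},{"x":0,"y":0,"z":0,"turn":0,"jaw":3.5},{"x":0,"y":0,"z":0.3,"turn":0,"jaw":5},{"x":0,"y":0,"z":0,"turn":0,"jaw":5},{"x":0,"y":0,"z":0,"turn":0,"jaw":5}]}}

```text
t: 15.42
tool_pos: [0.5422, 0.3775, 0.1875]
tool_rot: [-1.571, 0.068, -0.065]
contact_force: [-0.0, -0.4, 0.1]
opening: 0.0497
```

Request:
{"op": "play_rows", "data": {"moves": [{"x":0,"y":0,"z":1,"turn":0,"jaw":5},{"x":0,"y":0,"z":2,"turn":0,"jaw":5},{"x":0,"y":0,"z":3,"turn":0,"jaw":5},{"x":0,"y":0,"z":3,"turn":0,"jaw":5},{"x":0,"y":0,"z":3,"turn":0,"jaw":0},{"x":0,"y":0,"z":0,"turn":0,"jaw":0},{"x":0,"y":0,"z":0,"turn":0,"jaw":0}]}}

```text
t: 16.0
tool_pos: [0.5439, 0.3782, 0.3126]
tool_rot: [-1.567, 0.063, -0.07]
contact_force: [-0.1, -0.0, -0.5]
opening: 0.0143
```

```bash
python3 look.py 7
```

```text
[0.5439 0.3782 0.3126] yaw 85.1596067160635 toolaxis [ 0.0049  0.0029 -1.    ] 16.0 [-0.0558 -0.0388 -0.4851] [ 0.0163  0.0336 -0.0028]
```

View pics/s7c.png

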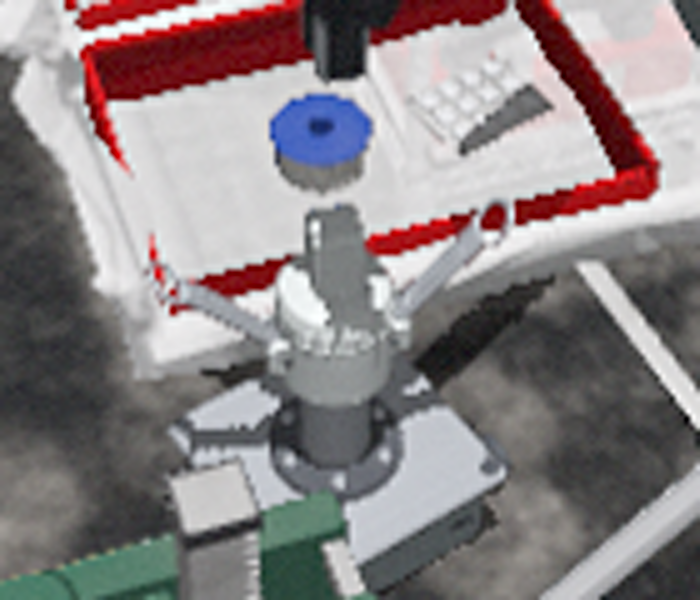

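View pics/t7c.png

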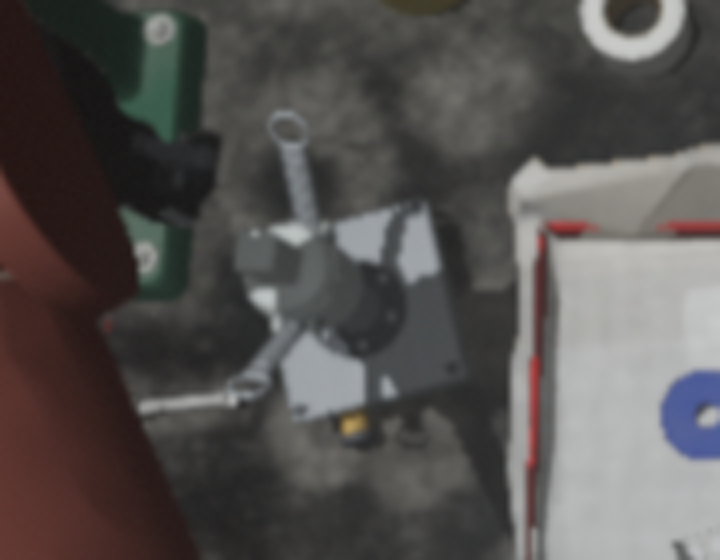

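The coupling stays down with both arms raised, their ends along ±x. First arm: the +x one.

Request:
{"op": "play_rows", "data": {"moves": [{"x":2.6,"y":-0.1,"z":0,"turn":0,"jaw":0},{"x":2.6,"y":-0.1,"z":-2,"turn":0,"jaw":0},{"x":0,"y":0,"z":-3,"turn":0,"jaw":0},{"x":0,"y":0,"z":-3,"turn":0,"jaw":0},{"x":0,"y":0,"z":-2,"turn":0,"jaw":0},{"x":0,"y":0,"z":0,"turn":0,"jaw":0},{"x":0,"y":0,"z":0,"turn":0,"jaw":0}]}}

```text
t: 16.68
tool_pos: [0.5934, 0.3748, 0.2051]
tool_rot: [-1.573, 0.071, -0.062]
contact_force: [-0.3, 0.8, 0.8]
opening: -0.0002
```

```bash
python3 look.py 8
```

```text
[0.5934 0.3748 0.2051] yaw 85.15584568541045 toolaxis [-0.006  -0.0029 -1.    ] 16.6833 [-0.2624  0.7733  0.8046] [-0.0021 -0.0515 -0.0347]
```

View pics/s8c.png

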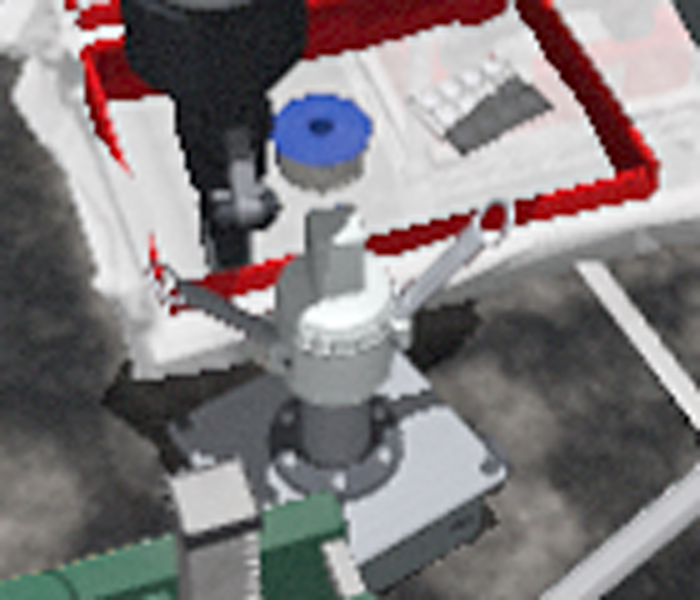

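View pics/t8c.png

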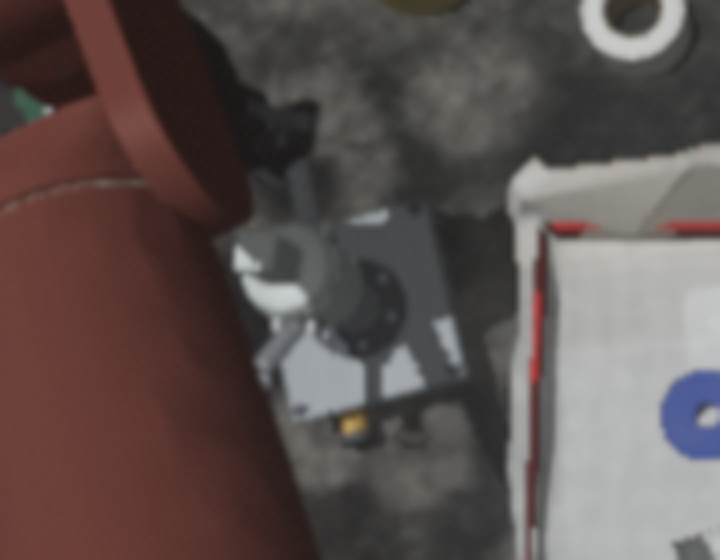

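Request:
{"op": "play_rows", "data": {"moves": [{"x":0.1,"y":0,"z":-0.6,"turn":0,"jaw":0},{"x":0.2,"y":0,"z":-0.6,"turn":0,"jaw":0},{"x":0.3,"y":0,"z":-0.5,"turn":0,"jaw":0}]}}

```text
t: 17.03
tool_pos: [0.6015, 0.3759, 0.1927]
tool_rot: [-1.569, 0.065, -0.068]
contact_force: [0.0, -0.6, -0.2]
opening: -0.0002
```

Request:
{"op": "play_rows", "data": {"moves": [{"x":0.3,"y":0,"z":-0.5,"turn":0,"jaw":0},{"x":0.3,"y":-0.1,"z":-0.5,"turn":0,"jaw":0}]}}

```text
t: 17.2
tool_pos: [0.6077, 0.375, 0.1823]
tool_rot: [-1.569, 0.065, -0.067]
contact_force: [-0.8, 0.5, 3.8]
opening: -0.0003
```

Request:
{"op": "play_rows", "data": {"moves": [{"x":0.3,"y":0,"z":-0.5,"turn":0,"jaw":0},{"x":0.3,"y":0,"z":-0.5,"turn":0,"jaw":0}]}}

```text
t: 17.37
tool_pos: [0.6141, 0.3746, 0.1726]
tool_rot: [-1.569, 0.065, -0.068]
contact_force: [0.5, 0.0, 3.6]
opening: -0.0001
```

Request:
{"op": "play_rows", "data": {"moves": [{"x":0.2,"y":0,"z":-0.5,"turn":0,"jaw":0},{"x":0.2,"y":0,"z":-0.5,"turn":0,"jaw":0}]}}

```text
t: 17.53
tool_pos: [0.6179, 0.3745, 0.1619]
tool_rot: [-1.57, 0.065, -0.068]
contact_force: [1.3, -0.4, 5.4]
opening: 0.0002
```

Request:
{"op": "play_rows", "data": {"moves": [{"x":0.1,"y":0,"z":-0.5,"turn":0,"jaw":0},{"x":0.1,"y":0,"z":-0.5,"turn":0,"jaw":0}]}}

```text
t: 17.7
tool_pos: [0.6196, 0.3745, 0.1515]
tool_rot: [-1.57, 0.066, -0.067]
contact_force: [1.6, -0.6, 4.6]
opening: 0.0001
```

Request:
{"op": "play_rows", "data": {"moves": [{"x":0.1,"y":0,"z":-0.4,"turn":0,"jaw":0},{"x":0,"y":0,"z":-0.4,"turn":0,"jaw":0}]}}

```text
t: 17.87
tool_pos: [0.6203, 0.3744, 0.1433]
tool_rot: [-1.57, 0.066, -0.067]
contact_force: [1.4, -1.3, 4.9]
opening: 0.0001
```

Request:
{"op": "play_rows", "data": {"moves": [{"x":0,"y":0,"z":-0.4,"turn":0,"jaw":0},{"x":0,"y":0,"z":-0.4,"turn":0,"jaw":0}]}}

```text
t: 18.03
tool_pos: [0.62, 0.3745, 0.1357]
tool_rot: [-1.57, 0.066, -0.066]
contact_force: [0.6, -0.9, 5.1]
opening: -0.0001
```

Request:
{"op": "play_rows", "data": {"moves": [{"x":0,"y":0,"z":-0.4,"turn":0,"jaw":0},{"x":0,"y":0,"z":-0.4,"turn":0,"jaw":0}]}}

```text
t: 18.2
tool_pos: [0.6189, 0.3748, 0.1273]
tool_rot: [-1.57, 0.068, -0.064]
contact_force: [-0.7, 0.3, 6.3]
opening: 0.0
```

Request:
{"op": "play_rows", "data": {"moves": [{"x":0,"y":0,"z":-0.3,"turn":0,"jaw":0},{"x":0,"y":0,"z":-0.3,"turn":0,"jaw":0}]}}

```text
t: 18.37
tool_pos: [0.6189, 0.375, 0.1212]
tool_rot: [-1.569, 0.068, -0.064]
contact_force: [-0.4, 0.6, 5.0]
opening: 0.0003
```

Request:
{"op": "play_rows", "data": {"moves": [{"x":0,"y":0,"z":-0.3,"turn":0,"jaw":0},{"x":0,"y":0,"z":0,"turn":0,"jaw":0}]}}

```text
t: 18.53
tool_pos: [0.6188, 0.375, 0.1176]
tool_rot: [-1.57, 0.068, -0.064]
contact_force: [-0.6, 1.1, 3.9]
opening: 0.0001
```

Request:
{"op": "play_rows", "data": {"moves": [{"x":0,"y":0,"z":-0.3,"turn":0,"jaw":0},{"x":0,"y":0,"z":0,"turn":0,"jaw":0}]}}

```text
t: 18.7
tool_pos: [0.6195, 0.3749, 0.1152]
tool_rot: [-1.569, 0.067, -0.065]
contact_force: [0.1, -0.4, 4.4]
opening: 0.0001
```

Request:
{"op": "play_rows", "data": {"moves": [{"x":0,"y":0,"z":-0.3,"turn":0,"jaw":0},{"x":0,"y":0,"z":0,"turn":0,"jaw":0}]}}

```text
t: 18.87
tool_pos: [0.62, 0.3748, 0.1127]
tool_rot: [-1.569, 0.066, -0.066]
contact_force: [0.3, -0.5, 4.4]
opening: 0.0003
```

Request:
{"op": "play_rows", "data": {"moves": [{"x":0,"y":0,"z":-0.3,"turn":0,"jaw":0},{"x":0,"y":0,"z":0,"turn":0,"jaw":0}]}}

```text
t: 19.03
tool_pos: [0.6202, 0.3748, 0.11]
tool_rot: [-1.569, 0.066, -0.067]
contact_force: [1.1, 1.1, 5.1]
opening: 0.0001
```

Request:
{"op": "play_rows", "data": {"moves": [{"x":0,"y":0,"z":-0.3,"turn":0,"jaw":0},{"x":0,"y":0,"z":0,"turn":0,"jaw":0}]}}

```text
t: 19.2
tool_pos: [0.621, 0.3749, 0.108]
tool_rot: [-1.569, 0.065, -0.068]
contact_force: [1.1, 0.3, 5.9]
opening: -0.0
```

Request:
{"op": "play_rows", "data": {"moves": [{"x":0,"y":0,"z":-0.3,"turn":0,"jaw":0},{"x":0,"y":0,"z":0,"turn":0,"jaw":0}]}}

```text
t: 19.37
tool_pos: [0.622, 0.3751, 0.1066]
tool_rot: [-1.568, 0.062, -0.07]
contact_force: [1.7, -0.2, 9.0]
opening: -0.0002
```

```bash
python3 look.py 9
```

```text
[0.622  0.3751 0.1066] yaw 85.15249972705782 toolaxis [ 0.0052  0.0016 -1.    ] 19.3667 [ 1.7128 -0.1725  9.0312] [-0.1004 -0.2625  0.033 ]
```

View pics/s9c.png

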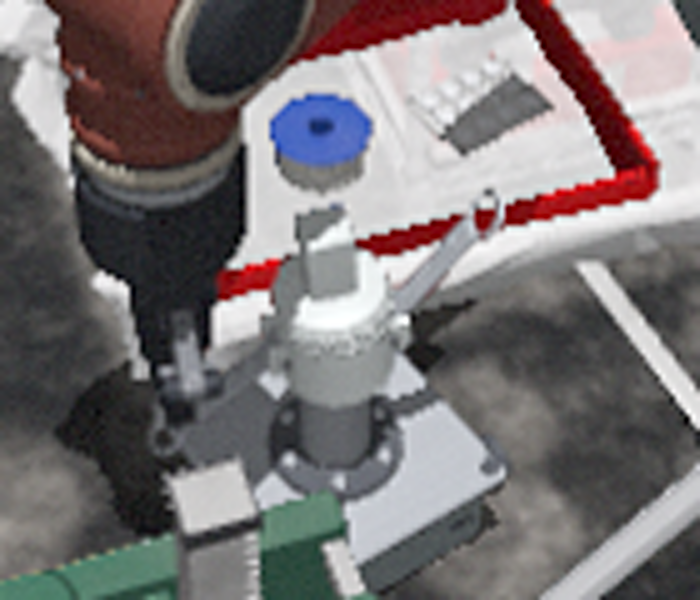

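Request:
{"op": "play_rows", "data": {"moves": [{"x":0,"y":0,"z":-0.2,"turn":0,"jaw":0},{"x":0,"y":0,"z":0,"turn":0,"jaw":0}]}}

```text
t: 19.63
tool_pos: [0.6227, 0.3752, 0.1057]
tool_rot: [-1.567, 0.061, -0.072]
contact_force: [1.8, -1.5, 11.5]
opening: -0.0001
```

Request:
{"op": "play_rows", "data": {"moves": [{"x":0,"y":0,"z":-0.2,"turn":0,"jaw":0},{"x":0,"y":0,"z":0,"turn":0,"jaw":0}]}}

```text
t: 19.8
tool_pos: [0.6234, 0.3753, 0.1047]
tool_rot: [-1.567, 0.06, -0.073]
contact_force: [2.8, -0.7, 13.3]
opening: 0.0002
```

Request:
{"op": "play_rows", "data": {"moves": [{"x":0,"y":0,"z":-0.2,"turn":0,"jaw":0},{"x":0,"y":0,"z":0,"turn":0,"jaw":0}]}}

```text
t: 19.97
tool_pos: [0.624, 0.3755, 0.1037]
tool_rot: [-1.566, 0.059, -0.074]
contact_force: [2.0, -0.3, 15.1]
opening: 0.0001
```

Request:
{"op": "play_rows", "data": {"moves": [{"x":0,"y":0,"z":2,"turn":0,"jaw":0},{"x":0,"y":0,"z":3,"turn":0,"jaw":0},{"x":0,"y":0,"z":3,"turn":0,"jaw":0},{"x":-1,"y":0,"z":3,"turn":0,"jaw":0},{"x":-2,"y":0.1,"z":3,"turn":0,"jaw":0},{"x":-3,"y":0.1,"z":3,"turn":0,"jaw":0},{"x":-3,"y":0.1,"z":2,"turn":0,"jaw":0},{"x":-3,"y":0.3,"z":0,"turn":0,"jaw":0}]}}

```text
t: 20.63
tool_pos: [0.5009, 0.3812, 0.2924]
tool_rot: [-1.566, 0.062, -0.072]
contact_force: [-0.1, 0.8, -0.4]
opening: -0.0
```

```bash
python3 look.py 10
python3 - <<'E'
from h import *
D={c:eyes.get_image(c) for c in('scene','top')}
for q in ['cam_a_end','cam_b_end','coupling_head','coupling']:
    for c in D:
        print(q,c,[(np.round(x['point'],1),round(x['score'],2)) for x in pinpoint(c,q)[:3]])
E
```

```text
[0.5009 0.3812 0.2924] yaw 85.11495454739799 toolaxis [ 0.0063  0.0038 -1.    ] 20.6333 [-0.059   0.8116 -0.4237] [-0.0147  0.0098  0.03  ]
cam_a_end scene [(array([354.1, 263.5]), 0.73), (array([328.4, 250.8]), 0.71)]
cam_a_end top [(array([150.7, 188.4]), 0.45), (array([174.8, 173.2]), 0.22)]
cam_b_end scene [(array([302. , 295.3]), 0.65)]
cam_b_end top [(array([150.4, 188.2]), 0.48), (array([175.8, 146.3]), 0.43)]
coupling_head scene [(array([328.3, 262. ]), 0.87)]
coupling_head top [(array([155.9, 162.2]), 0.87)]
coupling scene [(array([329.6, 284.9]), 0.96)]
coupling top [(array([172.2, 174.2]), 0.89)]
```

View pics/s10c.png

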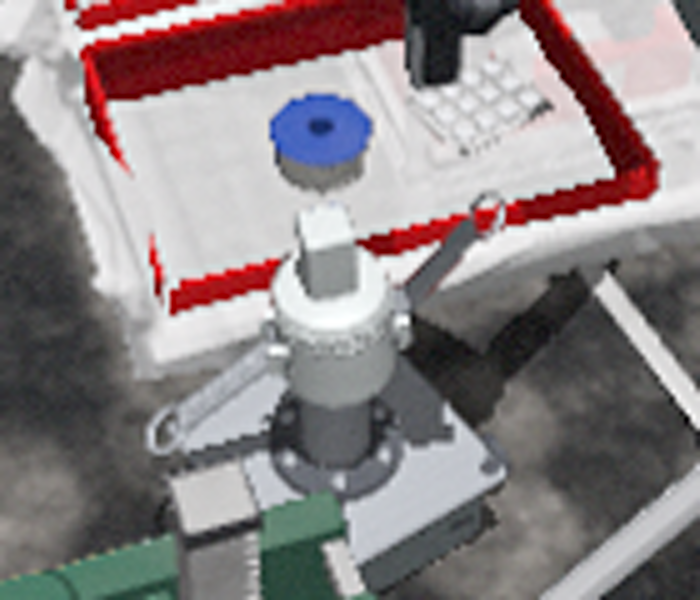

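View pics/t10c.png

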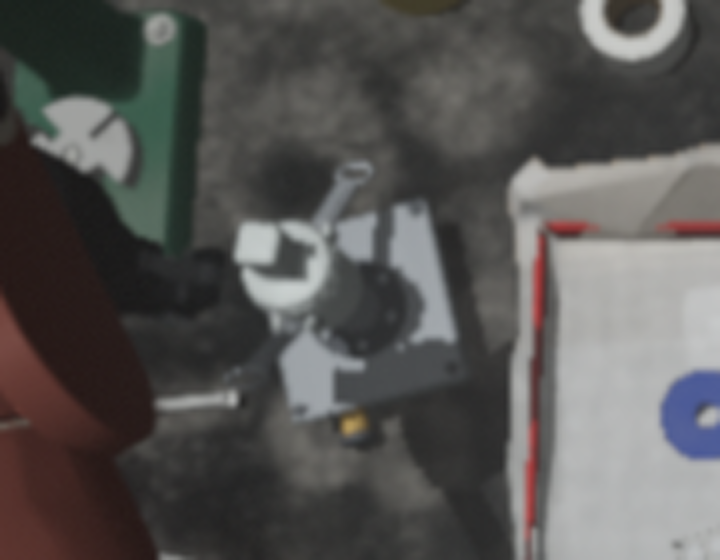

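```bash
cat > ov.py <<'E'
from h import *
import sys
n=sys.argv[1]; ax,ay,mz=map(float,sys.argv[2:5]); yaw=np.radians(float(sys.argv[5])); angs=[float(a) for a in sys.argv[6].split(',')]; angsm=[float(a) for a in sys.argv[7].split(',')]
t=np.linspace(0,2*np.pi,60)
for c,(x0,y0,s) in {'scene':(265,215,5),'top':(90,100,4)}.items():
    d=eyes.get_image(c); im=cv2.imread(f'pics/{c[0]}{n}c.png'); im=cv2.resize(im,None,fx=1.1,fy=1.1); s=s*1.1
    pl=lambda P,col,cl=False: cv2.polylines(im,[np.int32((np.array([proj(d,p) for p in P])-[x0,y0]+.5)*s)],cl,col,1)
    for r,h in((.028,0),(.028,.058)): pl([(ax+r*np.cos(a),ay+r*np.sin(a),mz+h) for a in t],(0,255,255),True)
    u=np.array([np.cos(yaw),np.sin(yaw)])
    x=np.array([-u[1],u[0]])
    for h in(.058,.096): pl([(*(np.array([ax,ay])+.012*(i*u+j*x)),mz+h) for i,j in((1,1),(1,-1),(-1,-1),(-1,1))],(0,255,0),True)
    for sg,A in((1,angs),(-1,angsm)):
        for a,col in zip(A,((0,0,255),(255,0,255),(255,128,0))):
            b=np.radians(50)-a
            pl([(*(np.array([ax,ay])+sg*u*(.0255+k*np.cos(b))),mz+.0215+k*np.sin(b)) for k in(0,.067)],col)
    cv2.imwrite(f'pics/{c[0]}{n}o.png',im)
E
python3 ov.py 10 .544 .380 .121 -4.8 1.5,1.3 0,0.2
```

```text
(no output)
```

View pics/s10o.png

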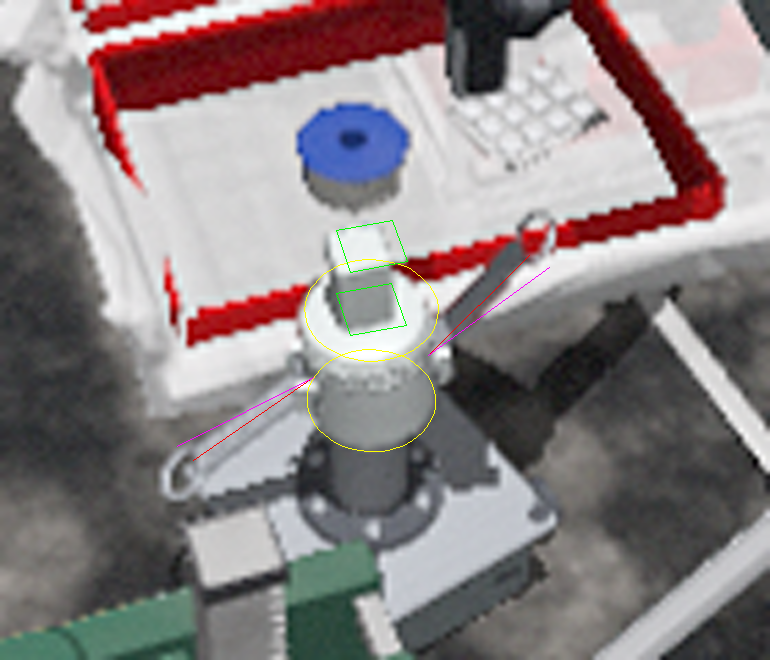

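View pics/t10o.png

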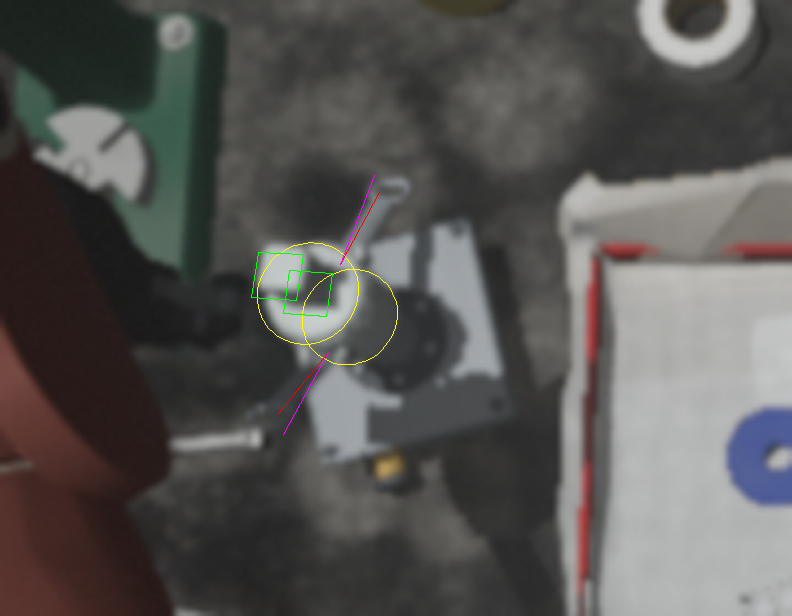

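Arm +x lies on the 1.5 rad line in both views and the other arm is still raised. Now the −x arm.

Request:
{"op": "play_rows", "data": {"moves": [{"x":-0.8,"y":0.2,"z":-2,"turn":0,"jaw":0},{"x":0,"y":0,"z":-3,"turn":0,"jaw":0},{"x":0,"y":0,"z":-3,"turn":0,"jaw":0},{"x":-0.1,"y":0,"z":-0.6,"turn":0,"jaw":0},{"x":0,"y":0,"z":0,"turn":0,"jaw":0}]}}

```text
t: 21.75
tool_pos: [0.4901, 0.3817, 0.1982]
tool_rot: [-1.573, 0.07, -0.063]
contact_force: [0.3, 0.6, -0.6]
opening: 0.0002
```

Request:
{"op": "play_rows", "data": {"moves": [{"x":-0.2,"y":0,"z":-0.5,"turn":0,"jaw":0},{"x":-0.3,"y":0,"z":-0.5,"turn":0,"jaw":0}]}}

```text
t: 21.92
tool_pos: [0.488, 0.3834, 0.194]
tool_rot: [-1.567, 0.063, -0.07]
contact_force: [1.2, -0.6, 2.6]
opening: -0.0003
```

Request:
{"op": "play_rows", "data": {"moves": [{"x":-0.3,"y":0,"z":-0.5,"turn":0,"jaw":0},{"x":-0.3,"y":0,"z":-0.5,"turn":0,"jaw":0}]}}

```text
t: 22.08
tool_pos: [0.4816, 0.3835, 0.1838]
tool_rot: [-1.567, 0.063, -0.07]
contact_force: [-0.1, 0.5, 4.1]
opening: -0.0005
```

Request:
{"op": "play_rows", "data": {"moves": [{"x":-0.3,"y":0,"z":-0.5,"turn":0,"jaw":0},{"x":-0.3,"y":0,"z":-0.5,"turn":0,"jaw":0}]}}

```text
t: 22.25
tool_pos: [0.4747, 0.3833, 0.1723]
tool_rot: [-1.568, 0.065, -0.068]
contact_force: [0.5, 1.7, 3.6]
opening: -0.0001
```

Request:
{"op": "play_rows", "data": {"moves": [{"x":-0.2,"y":0.1,"z":-0.5,"turn":0,"jaw":0},{"x":-0.2,"y":0.1,"z":-0.5,"turn":0,"jaw":0}]}}

```text
t: 22.42
tool_pos: [0.4699, 0.3844, 0.1608]
tool_rot: [-1.571, 0.067, -0.066]
contact_force: [-1.2, -1.2, 4.0]
opening: 0.0001
```

Request:
{"op": "play_rows", "data": {"moves": [{"x":-0.2,"y":0,"z":-0.5,"turn":0,"jaw":0},{"x":-0.1,"y":0,"z":-0.5,"turn":0,"jaw":0}]}}

```text
t: 22.58
tool_pos: [0.4672, 0.3844, 0.1504]
tool_rot: [-1.571, 0.067, -0.066]
contact_force: [0.4, -0.4, 3.9]
opening: -0.0
```

Request:
{"op": "play_rows", "data": {"moves": [{"x":-0.1,"y":0,"z":-0.4,"turn":0,"jaw":0},{"x":0,"y":0,"z":-0.4,"turn":0,"jaw":0}]}}

```text
t: 22.75
tool_pos: [0.4665, 0.3844, 0.1427]
tool_rot: [-1.57, 0.066, -0.066]
contact_force: [-0.1, -0.7, 4.5]
opening: -0.0003
```

Request:
{"op": "play_rows", "data": {"moves": [{"x":0,"y":0,"z":-0.4,"turn":0,"jaw":0},{"x":0,"y":0,"z":-0.4,"turn":0,"jaw":0}]}}

```text
t: 22.92
tool_pos: [0.4668, 0.3845, 0.1351]
tool_rot: [-1.57, 0.066, -0.067]
contact_force: [0.9, -1.1, 4.9]
opening: 0.0001
```

Request:
{"op": "play_rows", "data": {"moves": [{"x":0,"y":0,"z":-0.4,"turn":0,"jaw":0},{"x":0,"y":0,"z":-0.4,"turn":0,"jaw":0}]}}

```text
t: 23.08
tool_pos: [0.4673, 0.3847, 0.1275]
tool_rot: [-1.569, 0.065, -0.068]
contact_force: [1.5, -0.5, 5.1]
opening: -0.0001
```

Request:
{"op": "play_rows", "data": {"moves": [{"x":0,"y":0,"z":-0.4,"turn":0,"jaw":0},{"x":0,"y":0,"z":-0.3,"turn":0,"jaw":0}]}}

```text
t: 23.25
tool_pos: [0.467, 0.3849, 0.1203]
tool_rot: [-1.569, 0.066, -0.067]
contact_force: [0.9, 0.0, 4.1]
opening: 0.0003
```

Request:
{"op": "play_rows", "data": {"moves": [{"x":0,"y":0,"z":-0.3,"turn":0,"jaw":0},{"x":0,"y":0,"z":-0.2,"turn":0,"jaw":0}]}}

```text
t: 23.42
tool_pos: [0.4665, 0.3848, 0.1149]
tool_rot: [-1.569, 0.067, -0.066]
contact_force: [-0.2, 0.5, 4.0]
opening: 0.0002
```

Request:
{"op": "play_rows", "data": {"moves": [{"x":0,"y":0,"z":-0.3,"turn":0,"jaw":0},{"x":0,"y":0,"z":0,"turn":0,"jaw":0}]}}

```text
t: 23.58
tool_pos: [0.4661, 0.3846, 0.1115]
tool_rot: [-1.57, 0.067, -0.065]
contact_force: [-0.2, -0.3, 3.7]
opening: 0.0
```

Request:
{"op": "play_rows", "data": {"moves": [{"x":0,"y":0,"z":-0.3,"turn":0,"jaw":0},{"x":0,"y":0,"z":0,"turn":0,"jaw":0}]}}

```text
t: 23.75
tool_pos: [0.4666, 0.385, 0.11]
tool_rot: [-1.569, 0.066, -0.066]
contact_force: [-1.6, 0.1, 6.8]
opening: -0.0003
```

Request:
{"op": "play_rows", "data": {"moves": [{"x":0,"y":0,"z":-0.3,"turn":0,"jaw":0},{"x":0,"y":0,"z":0,"turn":0,"jaw":0}]}}

```text
t: 23.92
tool_pos: [0.4671, 0.3854, 0.1084]
tool_rot: [-1.568, 0.065, -0.067]
contact_force: [-3.1, -1.4, 10.4]
opening: 0.0002
```

Request:
{"op": "play_rows", "data": {"moves": [{"x":0,"y":0,"z":-0.3,"turn":0,"jaw":0},{"x":0,"y":0,"z":0,"turn":0,"jaw":0}]}}

```text
t: 24.08
tool_pos: [0.4675, 0.386, 0.1063]
tool_rot: [-1.567, 0.065, -0.068]
contact_force: [-3.8, 0.2, 13.7]
opening: 0.0001
```

Request:
{"op": "play_rows", "data": {"moves": [{"x":0,"y":0,"z":-0.2,"turn":0,"jaw":0},{"x":0,"y":0,"z":0,"turn":0,"jaw":0}]}}

```text
t: 24.25
tool_pos: [0.4677, 0.3862, 0.1055]
tool_rot: [-1.566, 0.064, -0.068]
contact_force: [-5.1, -0.9, 17.9]
opening: 0.0001
```

Request:
{"op": "play_rows", "data": {"moves": [{"x":0,"y":0,"z":1.5,"turn":0,"jaw":0},{"x":0,"y":0,"z":3,"turn":0,"jaw":0},{"x":0,"y":0,"z":4,"turn":0,"jaw":0},{"x":0,"y":0,"z":4,"turn":0,"jaw":0},{"x":-1,"y":0,"z":4,"turn":0,"jaw":0},{"x":-2,"y":0,"z":3,"turn":0,"jaw":0},{"x":0,"y":0,"z":0,"turn":0,"jaw":0}]}}

```text
t: 24.83
tool_pos: [0.4366, 0.3864, 0.3044]
tool_rot: [-1.562, 0.059, -0.072]
contact_force: [1.0, 0.7, 0.6]
opening: -0.0002
```

```bash
python3 look.py 11;  python3 ov.py 11 .544 .380 .120 -4.8 1.5,1.4 1.5,1.4
```

```text
[0.4366 0.3864 0.3044] yaw 85.23998802854167 toolaxis [ 0.0084  0.007  -0.9999] 24.8333 [0.9832 0.7337 0.5808] [ 0.0372 -0.0426 -0.0251]
```

View pics/s11o.png

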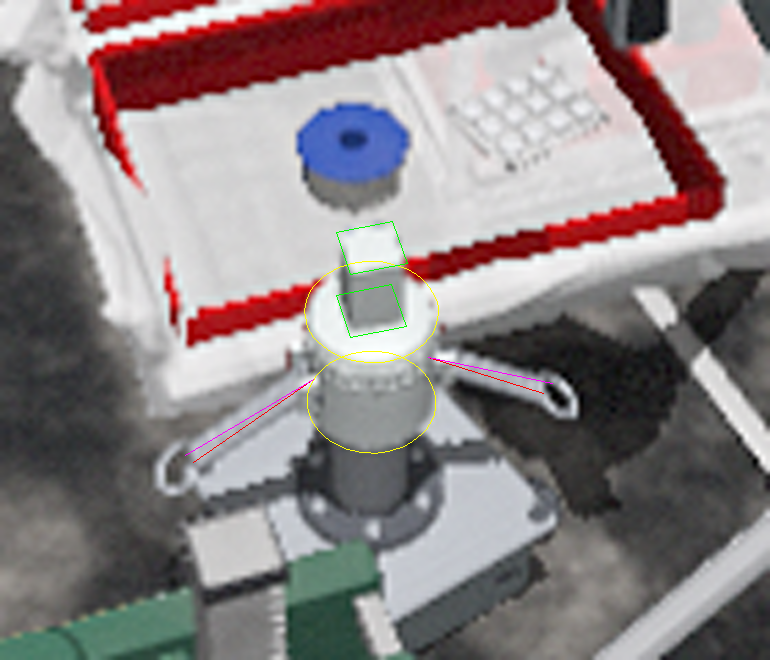

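View pics/t11o.png

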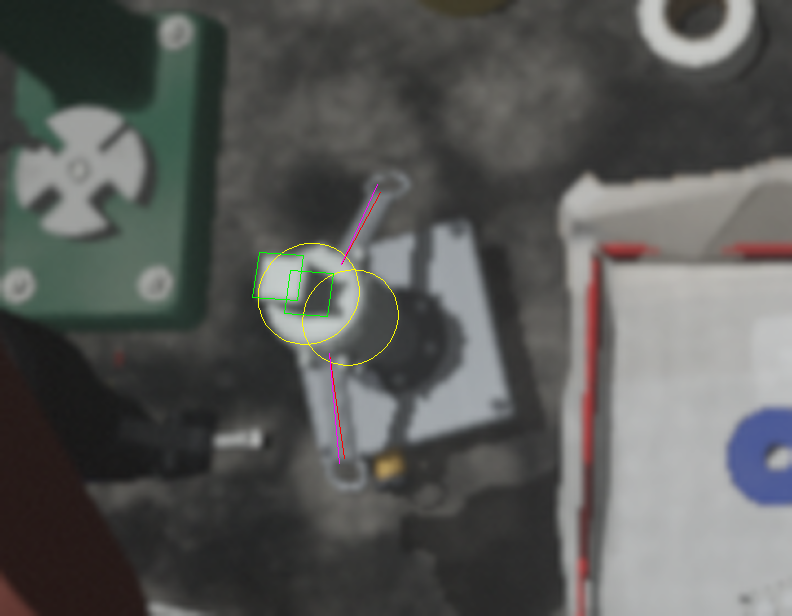

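Both arms lie on the 1.5 rad lines, and the head matches the upright model in both views. The hand is clear, so I'm handing in.

```bash
python3 -c "
from h import *
print(finish_job())"
```

```text
the job is handed in; nothing more can be done
None
```

The coupling is on the tank's adaptor with both cam arms swung down to their stops, and I handed the job in at about 25 s on the robot's clock. No verdict came back.

- **Placing:** I gripped the coupling by its head and carried it over, turned 90° so its arms were clear of the press. I lowered it by feel, shifting it sideways when the cone pushed back. The spring pads passed the lip at about 9.5 N. I then pushed until the force rose again, to about 18–19 N. By then it had moved roughly 2 mm past where the seal first touched.
- **Cam arms:** With the fingers closed, I pushed the +x arm down while the other stayed raised, then the −x arm. Each took about 4–6 N to swing. I stopped at 15 N on the first and 18 N on the second, once the stop was felt.
- **Last checks:** In both final pictures the arms fall on the 1.5 rad lines to within about 0.05 rad. The coupling looks upright and on the adaptor's axis within about 2 mm. The spool is unmoved and the hand is clear of everything.

- **Temporary tilt:** With only the first arm down, the coupling leaned slightly towards it, and the second arm pulled it upright again.
- **Not checked:** I could not read the seal's travel directly; it is judged from force and height only. I did not check the tin's position in the last pictures, but the arm never went near it after the pick-up.
- **Refused calls:** My first move calls were rejected because their rows lacked some keys. The arm did not move, and I corrected the rows.

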